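# Hang a bracket from the notched spraying rack

## Task

Take the big S-hook off the end of the spraying rack, put it over the rack's bar and seat it fully down in the middle notch, feeling for the notch with light pressure. Then hang the steel bracket on the hook's lower curl by its large hole, easing its tail down before letting go, and leave it hanging (a gentle sway does no harm); press lightly throughout, force nothing, and leave the small hook and the spray can alone.

Things in the scene. Friction and masses are not known exactly. Their poses are not given: they have to be found in the camera images.
- rack: Fixed spraying rack: bare steel flat bar on edge, 370 mm long, 6 thick, 20 tall, top edge 282 above the bench, clamped in saddles (36 mm in x, tops z = 270) on two dark 20 mm square posts at y = +-100; feet 150 long in x, 30 wide, 8 high. Origin on the bench midway between the posts; y along the bar, x across it to the far side. Hooks hang on the plain overhanging ends; end pins rise 6 mm.
- rack_mid (a point): Midway between the posts at the height of the bar's top edge, (0, 0, 282) mm in the rack's frame, axes as the rack's. The bar may be clamped up to 10 mm either way endwise, so its middle notch lies within 10 mm of this point along y: find it by feel or sight. Three square notches, 50 mm apart, each 9.5 wide, 7 deep, sharp-edged, no lead-in: a close fit for the 8 mm wire.
- s_hook: Big S-hook, 8 mm steel wire, 143 mm tall, 95 g, loose, hung on either end of the bar. Origin at the inside of its upper crown, 0 to 1 mm above what it hangs on; the S is in its xz plane, z up. Upper bend: 18 mm inside, 34 mm outside in x, crown top z = +8, straight sides z = -9 to -19 (grip here across x from above; the bar stays inside), free end at x = +13, down to z = -23.
- hook_tip (a point): Rounded top of the upright free tip of the big hook's lower curl, at (-21, 0, -96) mm in the hook's frame (robot's side), axes as the hook's. The wire runs 14 mm straight down from here, then round a curl of 21 mm centre-line radius about (0, 0, -110), and up the shank, x = +21 at z = -110 to x = -13 at z = -35. The hook hangs loosely and can swing.
- hook_bowl (a point): Top of the wire at the lowest point inside the big hook's lower curl, (0, 0, -127) mm in the hook's frame.
- small_hook: Small S-hook, 5 mm wire, 106 mm tall, hanging loose on the rack's other plain end. Bystander. Origin at the inside of the crown of its upper bend.
- bracket: Bare steel angle bracket, 0.16 to 0.3 kg, loose, lying on a wood offcut (32 mm wide, 19 thick; narrower than the bracket, so its long edges can be gripped from above). Flat plate 120 mm long (x), 40 wide (y), 5 thick; a flange 30 mm tall stands up at the -x end. Origin at the middle of the plate's underside, z up. Large hole 14 mm at x = +45, small hole 7 mm at x = +12.
- bracket_hole (a point): Centre of the bracket's large (14 mm) hole, at mid thickness, (45, 0, 2.5) mm in the bracket's frame; axes as the bracket's. Hung, it lies about 7 mm below the curl's point hook_bowl with the bracket's x axis up.
- primer_can: Grey aerosol can, 54 mm across, 202 mm tall, standing loose behind the rack. Bystander. Origin under its centre.

How it is judged (in metres and radians):
On the way:
1. the big hook sits fully down in the middle notch and is let go, the bracket not yet on it (z of s_hook in the frame of rack_mid between -0.01 and -0.0045 m and y of s_hook in the frame of rack_mid between -0.013 and 0.013 m and x of s_hook in the frame of rack_mid between -0.012 and 0.012 m and contact force between each of the fingers, bracket and s_hook below 0.1 N), for 0.2 s.
At the end, for the whole second after the job is handed in: The big hook is down in the middle notch (crown at least 4.5 mm below the bar's top edge, within 13 mm of the rack's middle); the bracket hangs by its large hole (hole centre within 14 mm of the curl's lowest point, long axis within 0.6 rad of upright); a gentle sway (under 0.6 m/s) is fine (z of s_hook in the frame of rack_mid between -0.01 and -0.0045 m and y of s_hook in the frame of rack_mid between -0.013 and 0.013 m and x of s_hook in the frame of rack_mid between -0.012 and 0.012 m and distance between bracket_hole and hook_bowl below 0.014 m and angle between bracket's own x axis and vertical below 0.6 rad and linear speed of bracket below 0.6 m/s and linear speed of s_hook below 0.3 m/s and contact force between bracket and s_hook above 0.5 N); the robot touches nothing.
It fails at once if the big hook is pressed against the rack with more than 15 N (contact force between s_hook and rack above 15 N).
It fails at once if the bracket strikes or presses the big hook with more than 20 N (contact force between bracket and s_hook above 20 N).
It fails at once if the small hook or the spray can is moved by more than 20 mm (distance of any of small_hook, primer_can from where it was at the start of the episode above 0.02 m).
It also fails if it takes over 72 s, if anything falls off the work surface, if the arm or the gripper's body presses on something with over 40 N, if the wrist force passes 120 N, or if a joint passes its speed limit or range.

## Robot

A 6-joint arm with a two-finger parallel gripper is mounted at the origin on the work surface; the furniture and walls round the work are solid. World frame = base frame: x ahead of the robot, y to its left, z up, the work surface at z = 0. Lengths are in mm, angles in rad, forces in N, time in s.
With the tool pointing down it reaches from about 400 to 825 mm from the base axis. Payload 7 kg.
Tool frame: the origin (TCP) lies between the finger pads; the fingertips stand 8 mm ahead of it and the grasp point (between the pads) lies 11 mm behind it (manip.tip_extent is the distance from the TCP to the fingertips, in mm); z points along the fingers, y is the line along which they close (so a half turn about z gives the same grasp; the last joint's range is limited). The gripper opens to 85 mm and grips with 20 to 120 N. Pads are 22 mm wide; open, the fingers measure 114 mm over their backs; the gripper's body (76 mm by 85 mm) begins 54 mm behind the grasp point. The pads swing forward as they close: fully open they stand 13 mm farther back than shut.
Start: joints at [1.411, 0.359, 0.012, 0, -1.224, -0.288], TCP at [292.269, 608.419, 239.302] pointing down, gripper open.
Joint ranges: [-3.07, 3.07], [-1.43, 2.12], [-1.02, 1.25], [-3.03, 1.67], [-3.05, -0], [-3.03, 3.03]. Speed limits (rad/s): [2.39, 2.39, 3.01, 3.14, 3.14, 3.14].

## Interface

Orientations are given as a rotation vector (axis times angle).
In Python, from station import manip gives the robot as it stands.
- The arm moves only by the tool play_rows, never from a script. Its argument "increments" is a list of rows, each an object of numbers: "x", "y", "z": the shift along the world's x, y, z in m; "rx", "ry", "rz": the turn, a rotation vector about the world's x, y, z in degrees. In form: [{"x": .., "y": .., "z": .., "rx": .., "ry": .., "rz": ..}, ...]. A call has 1 to 20 rows; each row shifts and turns the commanded pose from where the row before left it; what a row does not reach is not made up. A row lasts 1/10 s, in which the tool goes at most 50 mm and 8.59 degrees, less where a joint would pass 70% of its speed; a pose out of reach is approached as far as the arm can. A call with a gripper value outside its range is refused whole. "gripper" is the closure, from 0 (fully open) to 1 (shut), set as the call begins (left out, the last holds). The fingers move at their own pace and stop on an object; "grip_force" is the grip in N (left out, the last holds). Time passes only in rows, so rows that do not move let the fingers close. It gives the time, the measured TCP pose, the force, the opening and the grip force at its end, in the units of the state.
- manip.get_obs(): the state, without advancing time (a new reading comes with each control period).
- manip.camera(name): name is "scene" or "top"; returns a dict with "pixels" (420x560x3 uint8, red, green, blue), "vfov" (degrees; the focal length in pixels is half the picture's height over the tangent of half this angle, whatever the lens; pixels are square), "cx", "cy" (the principal point, pixels), "world_from_camera" (4x4, takes a point from camera to world coordinates). Camera axes: x right, y down, z forward; pixel columns grow to the right and rows downward; lengths in mm; the calibration is good to about 2 mm. A picture is of the moment at which its call begins. There is no depth.
- manip.sign_off(): hands the job in; it is judged then, once.
The state is a dict: "time": time; "q": joint angles; "joint_velocities": joint speeds; "joint_efforts": joint torques, N m; "tcp_pos": TCP position; "ee_rot": TCP orientation; "ft_force": force on the tool from outside, world axes, zero at the start; "wrist_torque": the same for the moment, N m; "gripper_width": finger opening in mm; "finger_force": force on a finger pad.
Only numpy, scipy, OpenCV 4.12 (cv2) and the standard library are available. Lean on these libraries where they do the work, as an engineer would, in place of code of your own. Each camera call takes 0.05 s, during which the arm holds its last target. There are 200 camera calls.

## Working session

There is one attempt and no reset: what is moved stays moved. The work goes in short steps, Python scripts to look and compute and a tool call to move; the robot and the scene stay as the last step left them, time stands still between calls to the robot, and variables do not carry over. Pictures are saved under pics/ and viewed, at most 10 in all, crops included, and the job is handed in when it is done.

Besides the shell and the picture viewer there is one more tool, called after "Emit:" as a command line: name --argument value ..., lists and objects as JSON in quotes. play_rows: Moves the arm, as the interface text tells. Its arguments: {"type":"object","properties":{"increments":{"type":"array","items":{"type":"object","properties":{"x":{"type":"number"},"y":{"type":"number"},"z":{"type":"number"},"rx":{"type":"number"},"ry":{"type":"number"},"rz":{"type":"number"}}}},"gripper":{"type":"number"},"grip_force":{"type":"number"}},"required":["increments"]}

```bash
mkdir -p pics; cat > h.py <<'E'
import numpy as np, cv2
from station import manip
def shot(n,save=None):
    c=manip.camera(n)
    if save: cv2.imwrite('pics/'+save,c['pixels'][...,::-1])
    return c
def f(c): return c['pixels'].shape[0]/2/np.tan(np.radians(c['vfov'])/2)
def ray(c,u,v):
    T=np.array(c['world_from_camera']); d=T[:3,:3]@np.array([(u-c['cx'])/f(c),(v-c['cy'])/f(c),1.]); return T[:3,3],d
def onz(c,u,v,z):
    o,d=ray(c,u,v); return o+d*(z-o[2])/d[2]
def onaxis(c,u,v,k,val):
    o,d=ray(c,u,v); return o+d*(val-o[k])/d[k]
def tri(c1,p1,c2,p2):
    o1,d1=ray(c1,*p1);o2,d2=ray(c2,*p2)
    s=np.linalg.lstsq(np.c_[d1,-d2],o2-o1,rcond=None)[0]
    a=o1+s[0]*d1;b=o2+s[1]*d2
    return (a+b)/2,np.linalg.norm(a-b)
def proj(c,P):
    T=np.linalg.inv(np.array(c['world_from_camera'])); q=T[:3,:3]@np.array(P,float)+T[:3,3]
    return f(c)*q[0]/q[2]+c['cx'],f(c)*q[1]/q[2]+c['cy']
E
python3 - <<'E'
from h import *
for n in('scene','top'):
    c=shot(n,n+'0.png'); print(n,c['vfov'],c['cx'],c['cy']); print(np.round(c['world_from_camera'],3))
print(manip.get_obs())
E
```

```text
scene 54.07392654671913 277.7905973243288 208.7775379100794
[[ 5.00000e-01 -6.02000e-01  6.23000e-01  3.90850e+01]
 [-8.66000e-01 -3.59000e-01  3.48000e-01 -6.03960e+01]
 [ 1.40000e-02 -7.14000e-01 -7.00000e-01  7.69681e+02]
 [ 0.00000e+00  0.00000e+00  0.00000e+00  1.00000e+00]]
top 44.03420410362027 286.68222216069205 207.7701008592951
[[-4.000000e-03 -9.930000e-01  1.150000e-01  4.520060e+02]
 [-9.990000e-01  7.000000e-03  3.300000e-02  2.300180e+02]
 [-3.300000e-02 -1.150000e-01 -9.930000e-01  1.139348e+03]
 [ 0.000000e+00  0.000000e+00  0.000000e+00  1.000000e+00]]
{'time': 0.1, 'q': array([ 1.41107908e+00,  3.59334034e-01,  1.11651446e-02, -2.64246139e-04,
       -1.22407008e+00, -2.88096772e-01]), 'joint_velocities': array([-0.00175675, -0.00222543,  0.00279322,  0.00130096,  0.00014315,
        0.00175915]), 'joint_efforts': array([-1.75337824e-03, -5.84764981e+01,  2.94107294e+01,  6.95448652e+00,
       -3.18678365e-03,  1.77878712e-05]), 'tcp_pos': array([292.13444748, 608.07099441, 238.45956978]), 'ee_rot': array([ 3.06171961e+00, -6.97376239e-01, -2.43996767e-04]), 'ft_force': array([ 0.25997066,  0.19477898, -1.067552  ]), 'wrist_torque': array([ 0.00783973,  0.03925341, -0.04179052]), 'finger_force': 0.0, 'gripper_width': 85.28091510752284}
```

View pics/scene0.png

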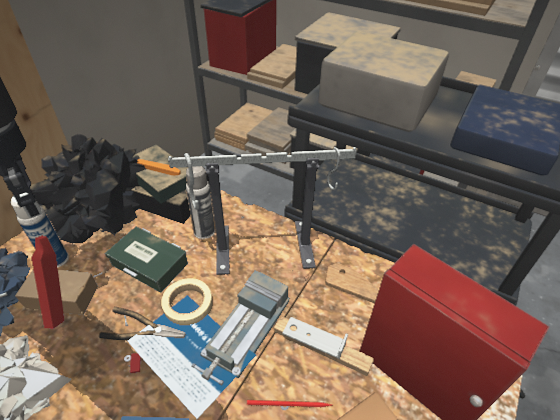

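View pics/top0.png

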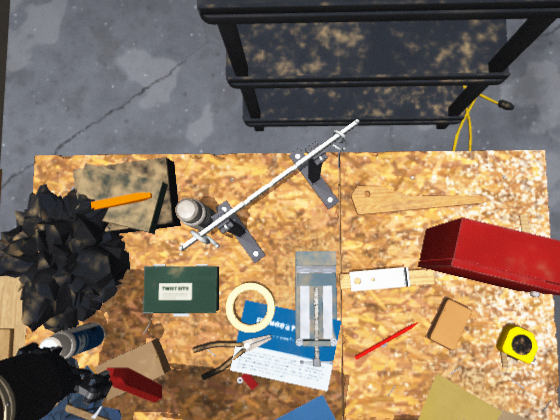

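The overview shows the rack bar from scene (172,160) to (355,152), a hook near each end, the can at (200,205), and the bracket at (325,340). I'll enlarge the bar and the bracket.

```bash
python3 - <<'E'
import cv2,numpy as np
s=cv2.imread('pics/scene0.png');t=cv2.imread('pics/top0.png')
a=cv2.resize(s[140:240,160:360],None,fx=4,fy=4,interpolation=cv2.INTER_CUBIC)[:300]
b=cv2.resize(t[110:260,170:370],None,fx=4,fy=4,interpolation=cv2.INTER_CUBIC)
cv2.imwrite('pics/c1.png',cv2.resize(s[140:220,165:365],None,fx=4,fy=4,interpolation=cv2.INTER_CUBIC))
cv2.imwrite('pics/c2.png',b)
d=np.vstack([cv2.resize(s[310:380,270:380],None,fx=4,fy=4),cv2.resize(t[260:300,335:445],None,fx=4,fy=4)])
cv2.imwrite('pics/c3.png',d)
E
```

```text
(no output)
```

View pics/c1.png

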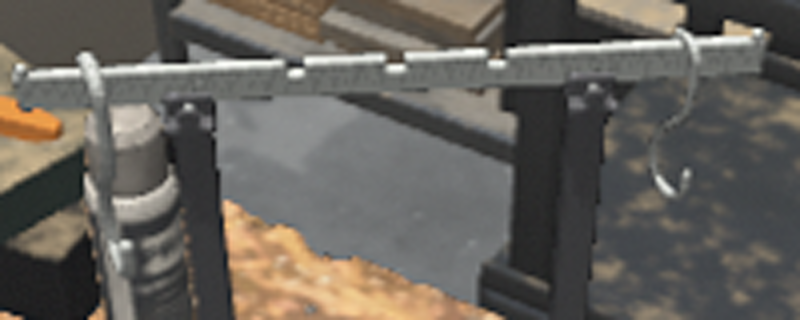

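View pics/c2.png

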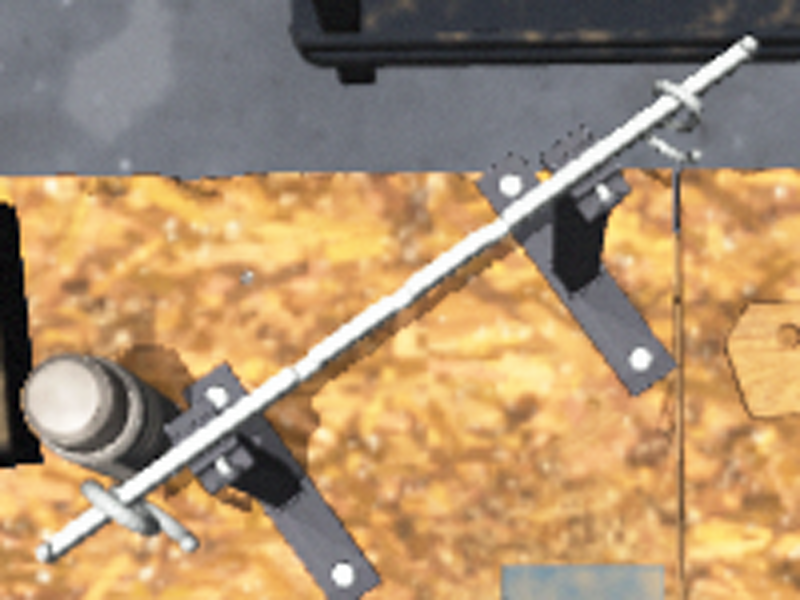

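View pics/c3.png

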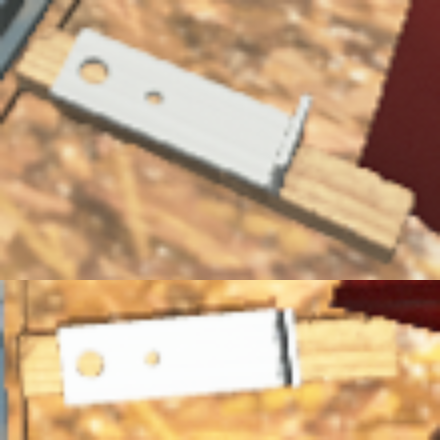

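The big hook is on the left (+y) end by the can, with its crown at c1 (88,58) and c2 (120,500). The middle notch is at c1 (397,70). The bracket hole is at c3 (94,70) in the scene crop and (90,363) in the top crop, flange on the right (-y side).

```bash
python3 - <<'E'
from h import *
s=shot('scene');t=shot('top')
S=lambda u,v,o:((u+.5)/4-.5+o[0],(v+.5)/4-.5+o[1])
a=(165,140);b=(170,110);d=(270,310);e=(335,260)
np.set_printoptions(precision=1,suppress=True)
for n,p,q in [('pinL',S(18,68,a),S(45,552,b)),('pinR',S(760,35,a),S(750,43,b)),('crown',S(88,56,a),S(120,502,b)),('tip',S(123,243,a),S(190,543,b)),('small crown',S(683,32,a),S(680,100,b)),
 ('hole',S(94,70,d),S(90,83,e)),('sm',S(153,98,d),S(152,78,e)),('notch1',S(296,70,a),S(298,373,b))]:
    print(n,*tri(s,p,t,q))
print('pinL/pinR top on z=288',onz(t,*S(45,552,b),288),onz(t,*S(750,43,b),288), onz(s,*S(18,68,a),288),onz(s,*S(760,35,a),288))
for u,v in((296,74),(397,70),(497,65)): print('notch scene z=278',onz(s,*S(u,v,a),278))
print('hole on z=24',onz(s,*S(94,70,d),24),onz(t,*S(90,83,e),24)); print('small',onz(s,*S(153,98,d),24),onz(t,*S(152,78,e),24))
print('crown top 290',onz(t,*S(120,502,b),290),onz(s,*S(88,56,a),290))
print('screws', [onz(t,*S(u,v,b),8) for u,v in((217,397),(343,574),(511,185),(640,358))])
E
```

```text
pinL [487.2 432.7 284.4] 2.7006357462587633
pinR [700.2 137.4 281.9] 3.2550434439795777
crown [506.1 401.8 291.3] 0.8821925366176888
tip [494.5 390.  183.6] 1.0943918355523345
small crown [674.  168.1 288.5] 2.5123345844372618
hole [426.4 116.5  20.7] 2.867142443677465
sm [428.6  83.9  19.3] 2.0345391008940092
notch1 [563.6 327.1 274.7] 7.6463029003699985
pinL/pinR top on z=288 [486.2 432.9 288. ] [697.6 139.5 288. ] [484.6 427.8 288. ] [693.  133.6 288. ]
notch scene z=278 [559.5 319.6 278. ]
notch scene z=278 [587.6 279.2 278. ]
notch scene z=278 [616.4 239.3 278. ]
hole on z=24 [425.4 114.6  24. ] [425.7 118.1  24. ]
small [426.8  82.1  24. ] [428.2  85.3  24. ]
crown top 290 [506.5 401.7 290. ] [507.2 403.5 290. ]
screws [array([582.1, 405.9,   8. ]), array([484.7, 336. ,   8. ]), array([699.3, 243.3,   8. ]), array([601.9, 173.2,   8. ])]
```

Emit:
play_rows --increments '[{"z": 0.04},{"z": 0.04},{"z": 0.03,"rz": -4},{"x": 0.0214,"y": -0.0206,"rz": -4},{"x": 0.0214,"y": -0.0206,"rz": -4},{"x": 0.0214,"y": -0.0206,"rz": -4},{"x": 0.0214,"y": -0.0206,"rz": -4},{"x": 0.0214,"y": -0.0206,"rz": -4},{"x": 0.0214,"y": -0.0206,"rz": -4.5},{"x": 0.0214,"y": -0.0206},{"x": 0.0214,"y": -0.0206},{"x": 0.0214,"y": -0.0206},{"x": 0.0214,"y": -0.0206},{},{}]' --gripper 0.3 --grip_force 20

```text
invalid input at $.increments[0]: expected keys x, y, z, rx, ry, rz
```

Emit:
play_rows --increments '[{"x": 0,"y": 0,"z": 0.04,"rx": 0,"ry": 0,"rz": 0},{"x": 0,"y": 0,"z": 0.04,"rx": 0,"ry": 0,"rz": 0},{"x": 0,"y": 0,"z": 0.03,"rx": 0,"ry": 0,"rz": -4},{"x": 0.027,"y": -0.026,"z": 0,"rx": 0,"ry": 0,"rz": -4},{"x": 0.027,"y": -0.026,"z": 0,"rx": 0,"ry": 0,"rz": -4},{"x": 0.027,"y": -0.026,"z": 0,"rx": 0,"ry": 0,"rz": -4},{"x": 0.027,"y": -0.026,"z": 0,"rx": 0,"ry": 0,"rz": -4},{"x": 0.027,"y": -0.026,"z": 0,"rx": 0,"ry": 0,"rz": -4},{"x": 0.027,"y": -0.026,"z": 0,"rx": 0,"ry": 0,"rz": -4.5},{"x": 0.027,"y": -0.026,"z": 0,"rx": 0,"ry": 0,"rz": 0},{"x": 0.025,"y": -0.024,"z": 0,"rx": 0,"ry": 0,"rz": 0},{"x": 0,"y": 0,"z": 0,"rx": 0,"ry": 0,"rz": 0},{"x": 0,"y": 0,"z": 0,"rx": 0,"ry": 0,"rz": 0}]' --gripper 0.2 --grip_force 20

```text
time: 1.5
tcp_pos: [506.7, 401.7, 349.0]
ee_rot: [2.796, -1.432, -0.0]
ft_force: [-0.1, 0.8, 0.2]
gripper_width: 68.5
finger_force: 0.0
```

Emit:
play_rows --increments '[{"x": 0,"y": 0,"z": -0.03,"rx": 0,"ry": 0,"rz": 0},{"x": 0,"y": 0,"z": -0.025,"rx": 0,"ry": 0,"rz": 0},{"x": 0,"y": 0,"z": -0.01,"rx": 0,"ry": 0,"rz": 0},{"x": 0,"y": 0,"z": 0,"rx": 0,"ry": 0,"rz": 0}]'

```text
time: 1.9
tcp_pos: [505.3, 402.6, 282.9]
ee_rot: [2.796, -1.427, -0.001]
ft_force: [-0.3, -0.3, 1.1]
gripper_width: 67.9
finger_force: 0.0
```

```bash
python3 - <<'E'
from h import *
s=shot('scene','s1.png');t=shot('top','t1.png')
a=cv2.imread('pics/s1.png')[100:200,140:240];b=cv2.imread('pics/t1.png')[185:285,150:250]
cv2.imwrite('pics/c4.png',np.hstack([cv2.resize(i,(400,400),interpolation=cv2.INTER_CUBIC) for i in(a,b)]))
p=manip.get_obs()['tcp_pos'];print(p,proj(s,p),proj(t,p))
E
```

```text
[506.36912018 403.15071037 285.46008038] (np.float64(186.81040446074957), np.float64(155.8041230524594)) (np.float64(199.3039647125717), np.float64(235.3715142397886))
```

View pics/c4.png

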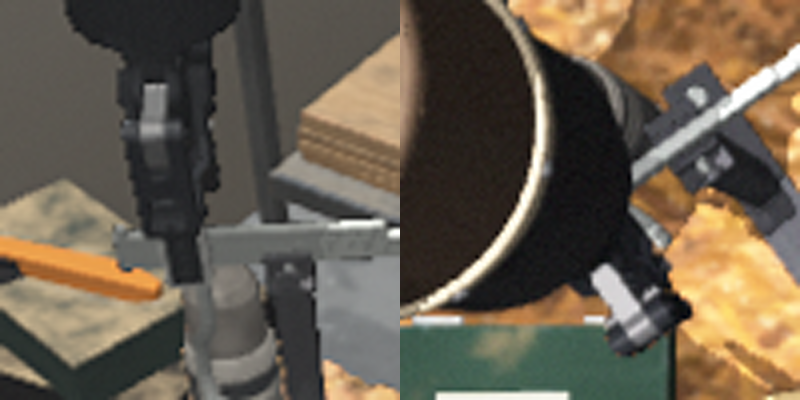

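The near finger tip shows at c4 (182,283) and the hook's near side emerges just right of it at (200,290). The far finger is hidden.

```bash
python3 - <<'E'
from h import *
s=shot('scene');M=np.array([592,289.6,0]);X=np.array([.8113,.5846,0]);Y=np.array([-.5846,.8113,0])
def onx(u,v,x):
    o,d=ray(s,u,v); k=(x-(o-M)@X)/(d@X); P=o+k*d; return (P-M)@Y,P[2],P
p=manip.get_obs()['tcp_pos'];print('tcp',(p-M)@X,(p-M)@Y)
S=lambda u,v:((u+.5)/4-.5+140,(v+.5)/4-.5+100)
print('hook side',onx(*S(201,290),-15)); print('lower',onx(*S(205,340),-10)); print('finger tip',onx(*S(182,283),-40))
c=manip.get_obs();print(c['tcp_pos'],c['ft_force'])
for n,u,v in(('notch',264.2,157.5),):print(n,onx(u,v,0))
print('bar ends',onx(169.5,157,0),onx(355,148,0))
E
```

```text
tcp -2.8914166470030143 142.10371744797695
hook side (np.float64(139.8873401795786), np.float64(254.58417292242223), array([498.04905856, 394.32528018, 254.58417292]))
lower (np.float64(143.00988227127323), np.float64(218.06766865351585), array([500.28019887, 399.78179038, 218.06766865]))
finger tip (np.float64(144.08267264722855), np.float64(279.53606880373763), array([475.31316803, 383.11355932, 279.5360688 ]))
[506.57735785 403.20241692 285.84488432] [ 0.23558687 -0.32880767  0.48872761]
notch (np.float64(-7.173609022738896), np.float64(269.67116059728244), array([596.19383925, 283.77984642, 269.6711606 ]))
bar ends (np.float64(175.72866633044015), np.float64(282.3410413898678), array([489.26541054, 432.17367846, 282.34104139])) (np.float64(-189.44941063062254), np.float64(281.9816143997279), array([702.75601853, 135.8942904 , 281.9816144 ]))
```

Emit:
play_rows --increments '[{"x": 0.0008,"y": 0.0006,"z": -0.007,"rx": 0,"ry": 0,"rz": 0},{"x": 0,"y": 0,"z": -0.007,"rx": 0,"ry": 0,"rz": 0},{"x": 0,"y": 0,"z": -0.007,"rx": 0,"ry": 0,"rz": 0},{"x": 0,"y": 0,"z": -0.006,"rx": 0,"ry": 0,"rz": 0},{"x": 0,"y": 0,"z": 0,"rx": 0,"ry": 0,"rz": 0}]'

```text
time: 2.55
tcp_pos: [506.7, 402.6, 255.9]
ee_rot: [2.795, -1.429, -0.001]
ft_force: [-0.6, -0.1, 0.5]
gripper_width: 68.5
finger_force: 0.0
```

Emit:
play_rows --increments '[{"x": 0,"y": 0,"z": 0,"rx": 0,"ry": 0,"rz": 0},{"x": 0,"y": 0,"z": 0,"rx": 0,"ry": 0,"rz": 0},{"x": 0,"y": 0,"z": 0,"rx": 0,"ry": 0,"rz": 0},{"x": 0,"y": 0,"z": 0,"rx": 0,"ry": 0,"rz": 0},{"x": 0,"y": 0,"z": 0,"rx": 0,"ry": 0,"rz": 0},{"x": 0,"y": 0,"z": 0,"rx": 0,"ry": 0,"rz": 0},{"x": 0,"y": 0,"z": 0,"rx": 0,"ry": 0,"rz": 0},{"x": 0,"y": 0,"z": 0,"rx": 0,"ry": 0,"rz": 0}]' --gripper 0.7 --grip_force 20

```text
time: 3.35
tcp_pos: [507.4, 403.2, 257.7]
ee_rot: [-2.796, 1.43, -0.001]
ft_force: [1.9, 2.1, 3.6]
gripper_width: 31.3
finger_force: 19.9
```

The width of 31.3 instead of 34 and the first top crop (crown running (85,485)→(155,530)) show the hook is yawed about 20-25° on the bar. I'll reopen, turn the tool to match, and grip again.

Emit:
play_rows --increments '[{"x": 0,"y": 0,"z": 0,"rx": 0,"ry": 0,"rz": 0},{"x": 0,"y": 0,"z": 0,"rx": 0,"ry": 0,"rz": 0},{"x": 0,"y": 0,"z": 0,"rx": 0,"ry": 0,"rz": 0},{"x": 0,"y": 0,"z": 0,"rx": 0,"ry": 0,"rz": 0},{"x": 0,"y": 0,"z": 0,"rx": 0,"ry": 0,"rz": 6},{"x": 0,"y": 0,"z": 0,"rx": 0,"ry": 0,"rz": 6},{"x": 0,"y": 0,"z": 0,"rx": 0,"ry": 0,"rz": 6},{"x": 0,"y": 0,"z": 0,"rx": 0,"ry": 0,"rz": 6},{"x": 0,"y": 0,"z": 0,"rx": 0,"ry": 0,"rz": 0},{"x": 0,"y": 0,"z": 0,"rx": 0,"ry": 0,"rz": 0}]' --gripper 0.35

```text
time: 4.35
tcp_pos: [507.0, 403.0, 257.2]
ee_rot: [3.032, -0.822, -0.0]
ft_force: [0.6, -0.9, 0.0]
gripper_width: 55.3
finger_force: 0.0
```

Emit:
play_rows --increments '[{"x": 0,"y": 0,"z": 0,"rx": 0,"ry": 0,"rz": 0},{"x": 0,"y": 0,"z": 0,"rx": 0,"ry": 0,"rz": 0},{"x": 0,"y": 0,"z": 0,"rx": 0,"ry": 0,"rz": 0},{"x": 0,"y": 0,"z": 0,"rx": 0,"ry": 0,"rz": 0},{"x": 0,"y": 0,"z": 0,"rx": 0,"ry": 0,"rz": 0},{"x": 0,"y": 0,"z": 0,"rx": 0,"ry": 0,"rz": 0}]' --gripper 0.7

```text
time: 4.95
tcp_pos: [507.2, 403.2, 257.5]
ee_rot: [-3.033, 0.817, -0.0]
ft_force: [1.3, 1.5, 1.1]
gripper_width: 32.7
finger_force: 19.8
```

Emit:
play_rows --increments '[{"x": -0.0006,"y": -0.0004,"z": 0.005,"rx": 0,"ry": 0,"rz": 0},{"x": -0.0006,"y": -0.0004,"z": 0.005,"rx": 0,"ry": 0,"rz": 0},{"x": -0.0006,"y": -0.0004,"z": 0.005,"rx": 0,"ry": 0,"rz": 0},{"x": -0.0006,"y": -0.0004,"z": 0.005,"rx": 0,"ry": 0,"rz": 0},{"x": 0,"y": 0,"z": 0,"rx": 0,"ry": 0,"rz": 0}]'

```text
time: 5.45
tcp_pos: [504.8, 401.6, 278.5]
ee_rot: [-3.032, 0.817, -0.001]
ft_force: [-0.1, -0.4, -0.8]
gripper_width: 32.9
finger_force: 20.1
```

```bash
python3 - <<'E'
from h import *
s=shot('scene','s2.png');t=shot('top','t2.png')
a=cv2.imread('pics/s2.png')[110:230,140:240];b=cv2.imread('pics/t2.png')[185:305,150:250]
cv2.imwrite('pics/c5.png',np.hstack([cv2.resize(i,(400,480),interpolation=cv2.INTER_CUBIC) for i in(a,b)]))
E
```

```text
(no output)
```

View pics/c5.png

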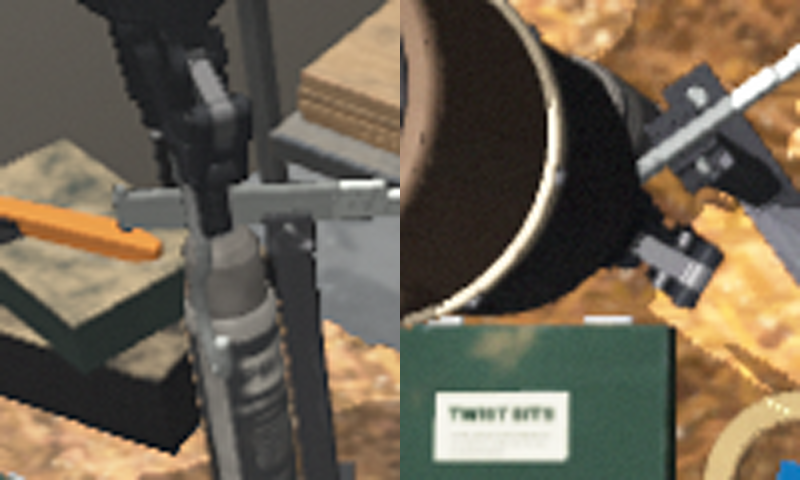

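The hook is lifted and still straddles the bar, with its tip at about c5 (220,340).

```bash
python3 - <<'E'
from h import *
s=shot('scene');t=shot('top');p=manip.get_obs()['tcp_pos'];print(p)
for z in (203,206):
  P=onz(s,194.6,194.6,z);d=p-P;print(P,d,np.degrees(np.arctan2(d[1],d[0])),np.hypot(*d[:2]))
# initial, single views relative to crown
S=lambda u,v,o:((u+.5)/4-.5+o[0],(v+.5)/4-.5+o[1])
for c,pc,pt in((s,S(88,56,(165,140)),S(120,243,(165,140))),(t,S(120,505,(170,110)),S(190,543,(170,110)))):
  d=onz(c,*pc,289)-onz(c,*pt,186);print(d,np.degrees(np.arctan2(d[1],d[0])))
E
```

```text
[504.52832585 401.32069119 277.04510295]
[492.493455   386.58098574 203.        ] [12.03487085 14.73970545 74.04510295] 50.76859206221026 19.02884739715269
[490.09311726 384.21469642 206.        ] [14.4352086  17.10599477 71.04510295] 49.8400375904129 22.38281270017144
[ 15.99762049  15.44813105 103.        ] 43.99890381465582
[ 11.232377    11.89490054 103.        ] 46.640894549540036
```

Emit:
play_rows --increments '[{"x": 0,"y": 0,"z": 0.004,"rx": 0,"ry": 0,"rz": 0},{"x": 0,"y": 0,"z": 0.004,"rx": 0,"ry": 0,"rz": 0},{"x": -0.0036,"y": -0.0026,"z": 0,"rx": 0,"ry": 0,"rz": 0},{"x": -0.0036,"y": -0.0026,"z": 0,"rx": 0,"ry": 0,"rz": 0},{"x": 0,"y": 0,"z": 0.008,"rx": 0,"ry": 0,"rz": 0},{"x": 0,"y": 0,"z": 0.008,"rx": 0,"ry": 0,"rz": 0},{"x": -0.009,"y": -0.0065,"z": 0.002,"rx": 0,"ry": 0,"rz": 0},{"x": -0.009,"y": -0.0065,"z": 0,"rx": 0,"ry": 0,"rz": 0},{"x": -0.009,"y": -0.0065,"z": 0,"rx": 0,"ry": 0,"rz": 0},{"x": -0.009,"y": -0.0065,"z": 0,"rx": 0,"ry": 0,"rz": 0},{"x": 0,"y": 0,"z": 0,"rx": 0,"ry": 0,"rz": 0}]'

```text
time: 6.75
tcp_pos: [460.1, 369.2, 303.8]
ee_rot: [-3.033, 0.817, 0.0]
ft_force: [1.6, -0.3, -0.7]
gripper_width: 32.7
finger_force: 20.1
```

Emit:
play_rows --increments '[{"x": 0.0086,"y": -0.0119,"z": 0,"rx": 0,"ry": 0,"rz": -3.5},{"x": 0.0086,"y": -0.0119,"z": 0,"rx": 0,"ry": 0,"rz": -3.5},{"x": 0.0086,"y": -0.0119,"z": 0,"rx": 0,"ry": 0,"rz": -3.5},{"x": 0.0086,"y": -0.0119,"z": 0,"rx": 0,"ry": 0,"rz": -3.5},{"x": 0.0086,"y": -0.0119,"z": 0,"rx": 0,"ry": 0,"rz": 0},{"x": 0.0086,"y": -0.0119,"z": 0,"rx": 0,"ry": 0,"rz": 0},{"x": 0.0086,"y": -0.0119,"z": 0,"rx": 0,"ry": 0,"rz": 0},{"x": 0.0086,"y": -0.0119,"z": 0,"rx": 0,"ry": 0,"rz": 0},{"x": 0.0086,"y": -0.0119,"z": 0,"rx": 0,"ry": 0,"rz": 0},{"x": 0.0086,"y": -0.0119,"z": 0,"rx": 0,"ry": 0,"rz": 0},{"x": 0,"y": 0,"z": 0,"rx": 0,"ry": 0,"rz": 0},{"x": 0,"y": 0,"z": 0,"rx": 0,"ry": 0,"rz": 0}]'

```text
time: 7.95
tcp_pos: [547.8, 250.7, 303.2]
ee_rot: [2.911, -1.182, -0.0]
ft_force: [-1.0, 0.4, -1.9]
gripper_width: 32.6
finger_force: 20.1
```

```bash
python3 - <<'E'
from h import *
s=shot('scene','s3.png');t=shot('top','t3.png');p=manip.get_obs()['tcp_pos'];print(p)
us,vs=map(int,proj(s,p+[0,0,-50]));ut,vt=map(int,proj(t,p));print(us,vs,ut,vt)
a=cv2.imread('pics/s3.png')[vs-70:vs+80,us-50:us+50];b=cv2.imread('pics/t3.png')[vt-60:vt+90,ut-50:ut+50]
cv2.imwrite('pics/c6.png',np.hstack([cv2.resize(i,(400,600),interpolation=cv2.INTER_CUBIC) for i in(a,b)]))
E
```

```text
[547.42852201 251.30352537 303.24361522]
265 183 290 208
```

View pics/c6.png

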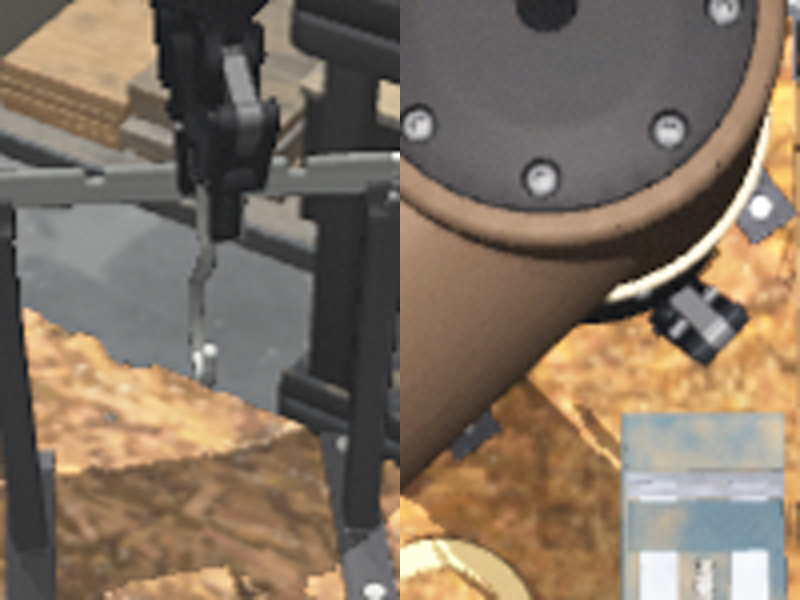

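The hook is nearly edge-on in the scene view, with its tip at c6 (210,350) and the bottom of the curl at (205,380).

```bash
python3 - <<'E'
from h import *
s=shot('scene');o=manip.get_obs();p=o['tcp_pos']
S=lambda u,v:((u+.5)/4-.5+215,(v+.5)/4-.5+113)
for n,u,v,z in(('tip',211,348,p[2]-71),('bottom',206,382,p[2]-110),('shank2',211,270,p[2]-37),('near side',202,188,p[2]+6)):
  P=onz(s,*S(u,v),z);d=p-P;print(n,P,d,np.degrees(np.arctan2(d[1],d[0])),np.hypot(*d[:2]))
M=np.array([592,289.6,0]);X=np.array([.8113,.5846,0]);Y=np.array([-.5846,.8113,0])
print((p-M)@X,(p-M)@Y)
P=onz(s,*S(211,348),p[2]-71)-onz(s,*S(206,382),p[2]-131);print(P,np.degrees(np.arctan2(-P[1],-P[0])))
E
```

```text
tip [528.76751458 236.03049518 232.29181536] [18.58587353 15.44105445 71.        ] 39.719639567953905 24.163212894361656
bottom [541.71796705 246.88290289 193.29181536] [  5.63542106   4.58864674 110.        ] 39.15423507570102 7.267300011651933
shank2 [543.65638321 244.85301311 266.29181536] [ 3.6970049   6.61853651 37.        ] 60.81299756576306 7.581086387471291
near side [547.52116127 251.78420552 309.29181536] [-0.16777316 -0.3126559  -6.        ] -118.21829159880747 0.35482607197863697
-58.511688314099935 -4.833202476324387
[-31.26324461 -22.04772283  60.        ] 35.192570953550934
```

Emit:
play_rows --increments '[{"x": 0.006,"y": 0.0066,"z": 0,"rx": 0,"ry": 0,"rz": -1},{"x": 0.006,"y": 0.0066,"z": 0,"rx": 0,"ry": 0,"rz": -1},{"x": 0.007,"y": 0.0066,"z": 0,"rx": 0,"ry": 0,"rz": 0},{"x": 0.007,"y": 0.0066,"z": 0,"rx": 0,"ry": 0,"rz": 0},{"x": 0.006,"y": 0.0064,"z": 0,"rx": 0,"ry": 0,"rz": 0},{"x": 0,"y": 0,"z": -0.006,"rx": 0,"ry": 0,"rz": 0},{"x": 0,"y": 0,"z": -0.006,"rx": 0,"ry": 0,"rz": 0},{"x": 0,"y": 0,"z": -0.006,"rx": 0,"ry": 0,"rz": 0},{"x": 0.0036,"y": 0.0026,"z": 0,"rx": 0,"ry": 0,"rz": 0},{"x": 0.0036,"y": 0.0026,"z": 0,"rx": 0,"ry": 0,"rz": 0},{"x": 0,"y": 0,"z": -0.004,"rx": 0,"ry": 0,"rz": 0},{"x": 0,"y": 0,"z": -0.004,"rx": 0,"ry": 0,"rz": 0},{"x": 0.002,"y": 0.0015,"z": -0.004,"rx": 0,"ry": 0,"rz": 0},{"x": 0,"y": 0,"z": -0.004,"rx": 0,"ry": 0,"rz": 0},{"x": 0,"y": 0,"z": -0.004,"rx": 0,"ry": 0,"rz": 0},{"x": 0,"y": 0,"z": 0,"rx": 0,"ry": 0,"rz": 0},{"x": 0,"y": 0,"z": 0,"rx": 0,"ry": 0,"rz": 0}]'

```text
time: 9.8
tcp_pos: [588.7, 290.7, 265.3]
ee_rot: [2.89, -1.231, 0.0]
ft_force: [0.0, 0.4, -0.6]
gripper_width: 33.5
finger_force: 20.1
```

```bash
cat > st.py <<'E'
from h import *
M=np.array([592,289.6,0]);X=np.array([.8113,.5846,0]);Y=np.array([-.5846,.8113,0])
o=manip.get_obs();p=o['tcp_pos'];f_=o['ft_force'];print('rackx %.1f y %.1f z %.1f'%((p-M)@X,(p-M)@Y,p[2]),'F',f_@X,f_@Y,f_[2],o['gripper_width'],o['time'])
E
python3 st.py
```

```text
rackx -2.1 y 2.8 z 265.3 F 0.30327361888412363 0.3359864252806566 -0.5619549492006108 33.47816932675208 9.8
```

Emit:
play_rows --increments '[{"x": 0,"y": 0,"z": -0.002,"rx": 0,"ry": 0,"rz": 0},{"x": 0,"y": 0,"z": -0.002,"rx": 0,"ry": 0,"rz": 0},{"x": 0,"y": 0,"z": -0.002,"rx": 0,"ry": 0,"rz": 0},{"x": 0,"y": 0,"z": -0.001,"rx": 0,"ry": 0,"rz": 0},{"x": 0,"y": 0,"z": 0,"rx": 0,"ry": 0,"rz": 0}]'

```text
time: 10.3
tcp_pos: [588.6, 290.7, 258.1]
ee_rot: [2.89, -1.231, -0.0]
ft_force: [-0.5, -1.0, -1.1]
gripper_width: 32.8
finger_force: 20.1
```

Emit:
play_rows --increments '[{"x": 0,"y": 0,"z": -0.0005,"rx": 0,"ry": 0,"rz": 0},{"x": 0,"y": 0,"z": -0.0005,"rx": 0,"ry": 0,"rz": 0},{"x": 0,"y": 0,"z": 0,"rx": 0,"ry": 0,"rz": 0}]'

```text
time: 10.6
tcp_pos: [588.7, 290.7, 257.3]
ee_rot: [-2.89, 1.231, -0.0]
ft_force: [-0.0, -0.7, -1.1]
gripper_width: 32.9
finger_force: 20.1
```

Emit:
play_rows --increments '[{"x": 0,"y": 0,"z": -0.0005,"rx": 0,"ry": 0,"rz": 0},{"x": 0,"y": 0,"z": -0.0005,"rx": 0,"ry": 0,"rz": 0},{"x": 0,"y": 0,"z": 0,"rx": 0,"ry": 0,"rz": 0}]'

```text
time: 10.9
tcp_pos: [588.9, 290.8, 256.7]
ee_rot: [-2.89, 1.231, -0.001]
ft_force: [0.1, 0.5, 1.2]
gripper_width: 32.6
finger_force: 20.3
```

Emit:
play_rows --increments '[{"x": 0,"y": 0,"z": -0.0005,"rx": 0,"ry": 0,"rz": 0},{"x": 0,"y": 0,"z": 0,"rx": 0,"ry": 0,"rz": 0}]'

```text
time: 11.1
tcp_pos: [588.9, 290.8, 256.5]
ee_rot: [-2.89, 1.231, -0.001]
ft_force: [-0.7, -0.2, 3.9]
gripper_width: 32.9
finger_force: 20.5
```

Emit:
play_rows --increments '[{"x": 0.0006,"y": -0.0008,"z": 0.0002,"rx": 0,"ry": 0,"rz": 0},{"x": 0,"y": 0,"z": 0,"rx": 0,"ry": 0,"rz": 0}]'

```text
time: 11.3
tcp_pos: [589.6, 290.3, 256.4]
ee_rot: [-2.889, 1.231, -0.001]
ft_force: [-1.0, 1.1, 3.9]
gripper_width: 33.0
finger_force: 20.4
```

Emit:
play_rows --increments '[{"x": 0.0006,"y": -0.0008,"z": 0,"rx": 0,"ry": 0,"rz": 0},{"x": 0,"y": 0,"z": 0,"rx": 0,"ry": 0,"rz": 0}]'

```text
time: 11.5
tcp_pos: [590.2, 289.5, 256.3]
ee_rot: [-2.889, 1.231, -0.001]
ft_force: [-0.2, 1.5, 4.5]
gripper_width: 33.1
finger_force: 20.5
```

Emit:
play_rows --increments '[{"x": 0.0006,"y": -0.0008,"z": 0,"rx": 0,"ry": 0,"rz": 0},{"x": 0,"y": 0,"z": 0,"rx": 0,"ry": 0,"rz": 0}]'

```text
time: 11.7
tcp_pos: [590.8, 288.6, 256.4]
ee_rot: [-2.889, 1.231, -0.001]
ft_force: [-0.2, 2.2, 4.7]
gripper_width: 32.8
finger_force: 20.5
```

Emit:
play_rows --increments '[{"x": 0.0006,"y": -0.0008,"z": 0,"rx": 0,"ry": 0,"rz": 0},{"x": 0,"y": 0,"z": 0,"rx": 0,"ry": 0,"rz": 0}]'

```text
time: 11.9
tcp_pos: [591.4, 287.2, 256.1]
ee_rot: [2.89, -1.232, 0.001]
ft_force: [1.8, -0.4, 3.6]
gripper_width: 32.6
finger_force: 20.4
```

Emit:
play_rows --increments '[{"x": 0.0006,"y": -0.0008,"z": 0,"rx": 0,"ry": 0,"rz": 0},{"x": 0,"y": 0,"z": 0,"rx": 0,"ry": 0,"rz": 0}]'

```text
time: 12.1
tcp_pos: [591.7, 286.1, 255.6]
ee_rot: [2.889, -1.232, -0.0]
ft_force: [2.6, 0.2, 2.7]
gripper_width: 32.9
finger_force: 20.3
```

Emit:
play_rows --increments '[{"x": 0.0006,"y": -0.0008,"z": 0,"rx": 0,"ry": 0,"rz": 0},{"x": 0,"y": 0,"z": 0,"rx": 0,"ry": 0,"rz": 0}]'

```text
time: 12.3
tcp_pos: [591.9, 285.4, 255.3]
ee_rot: [2.889, -1.232, -0.001]
ft_force: [1.7, -0.5, -0.2]
gripper_width: 33.0
finger_force: 20.2
```

Emit:
play_rows --increments '[{"x": 0,"y": 0,"z": -0.0005,"rx": 0,"ry": 0,"rz": 0},{"x": 0,"y": 0,"z": -0.0005,"rx": 0,"ry": 0,"rz": 0}]'

```text
time: 12.5
tcp_pos: [592.2, 285.6, 254.9]
ee_rot: [2.89, -1.231, -0.0]
ft_force: [1.0, -1.8, 3.2]
gripper_width: 33.1
finger_force: 20.3
```

Emit:
play_rows --increments '[{"x": 0,"y": 0,"z": -0.0005,"rx": 0,"ry": 0,"rz": 0},{"x": 0,"y": 0,"z": 0,"rx": 0,"ry": 0,"rz": 0}]'

```text
time: 12.7
tcp_pos: [592.4, 285.7, 254.7]
ee_rot: [2.89, -1.232, 0.001]
ft_force: [0.8, -1.7, 3.2]
gripper_width: 32.8
finger_force: 20.3
```

Emit:
play_rows --increments '[{"x": 0.0003,"y": -0.0004,"z": 0,"rx": 0,"ry": 0,"rz": 0},{"x": 0,"y": 0,"z": 0,"rx": 0,"ry": 0,"rz": 0}]'

```text
time: 12.9
tcp_pos: [592.6, 285.5, 254.5]
ee_rot: [-2.89, 1.232, -0.0]
ft_force: [1.7, -1.5, 2.0]
gripper_width: 32.5
finger_force: 20.2
```

Emit:
play_rows --increments '[{"x": 0.0003,"y": -0.0004,"z": 0,"rx": 0,"ry": 0,"rz": 0},{"x": 0,"y": 0,"z": 0,"rx": 0,"ry": 0,"rz": 0}]'

```text
time: 13.1
tcp_pos: [592.8, 285.2, 254.3]
ee_rot: [2.89, -1.231, -0.0]
ft_force: [1.3, -1.1, 1.1]
gripper_width: 32.7
finger_force: 20.1
```

Emit:
play_rows --increments '[{"x": 0.0003,"y": -0.0004,"z": 0,"rx": 0,"ry": 0,"rz": 0},{"x": 0,"y": 0,"z": 0,"rx": 0,"ry": 0,"rz": 0}]'

```text
time: 13.3
tcp_pos: [592.9, 284.8, 254.1]
ee_rot: [2.89, -1.231, -0.001]
ft_force: [0.3, -0.6, -1.1]
gripper_width: 32.7
finger_force: 20.1
```

Emit:
play_rows --increments '[{"x": 0,"y": 0,"z": -0.0005,"rx": 0,"ry": 0,"rz": 0},{"x": 0,"y": 0,"z": -0.0005,"rx": 0,"ry": 0,"rz": 0}]'

```text
time: 13.5
tcp_pos: [593.1, 284.7, 253.3]
ee_rot: [2.89, -1.231, -0.0]
ft_force: [0.9, -0.3, 0.5]
gripper_width: 33.0
finger_force: 20.1
```

Emit:
play_rows --increments '[{"x": 0.0001,"y": -0.0002,"z": -0.0005,"rx": 0,"ry": 0,"rz": 0},{"x": 0,"y": 0,"z": 0,"rx": 0,"ry": 0,"rz": 0}]'

```text
time: 13.7
tcp_pos: [593.1, 284.5, 252.7]
ee_rot: [2.89, -1.231, -0.001]
ft_force: [-0.1, -0.3, -1.2]
gripper_width: 32.8
finger_force: 20.1
```

Dropping into the notch freely.

Emit:
play_rows --increments '[{"x": 0,"y": 0,"z": -0.0005,"rx": 0,"ry": 0,"rz": 0},{"x": 0,"y": 0,"z": -0.0005,"rx": 0,"ry": 0,"rz": 0},{"x": 0,"y": 0,"z": 0,"rx": 0,"ry": 0,"rz": 0}]'

```text
time: 14.0
tcp_pos: [593.2, 284.5, 251.9]
ee_rot: [2.89, -1.231, -0.0]
ft_force: [0.3, -1.0, -0.7]
gripper_width: 33.0
finger_force: 20.1
```

Emit:
play_rows --increments '[{"x": 0,"y": 0,"z": -0.0005,"rx": 0,"ry": 0,"rz": 0},{"x": 0,"y": 0,"z": -0.0005,"rx": 0,"ry": 0,"rz": 0},{"x": 0,"y": 0,"z": 0,"rx": 0,"ry": 0,"rz": 0}]'

```text
time: 14.3
tcp_pos: [593.2, 284.5, 250.9]
ee_rot: [2.89, -1.231, -0.0]
ft_force: [0.3, -0.4, -0.6]
gripper_width: 32.8
finger_force: 20.1
```

Emit:
play_rows --increments '[{"x": 0,"y": 0,"z": -0.0005,"rx": 0,"ry": 0,"rz": 0},{"x": 0,"y": 0,"z": 0,"rx": 0,"ry": 0,"rz": 0}]'

```text
time: 14.5
tcp_pos: [593.3, 284.5, 250.4]
ee_rot: [2.89, -1.231, -0.0]
ft_force: [0.6, 0.1, -0.2]
gripper_width: 33.2
finger_force: 20.1
```

Emit:
play_rows --increments '[{"x": 0,"y": 0,"z": -0.0005,"rx": 0,"ry": 0,"rz": 0},{"x": 0,"y": 0,"z": 0,"rx": 0,"ry": 0,"rz": 0}]'

```text
time: 14.7
tcp_pos: [593.3, 284.5, 250.0]
ee_rot: [-2.89, 1.231, -0.0]
ft_force: [0.2, -0.6, -0.1]
gripper_width: 33.0
finger_force: 20.1
```

Emit:
play_rows --increments '[{"x": 0,"y": 0,"z": -0.0003,"rx": 0,"ry": 0,"rz": 0},{"x": 0,"y": 0,"z": 0,"rx": 0,"ry": 0,"rz": 0}]'

```text
time: 14.9
tcp_pos: [593.3, 284.6, 249.9]
ee_rot: [-2.89, 1.231, -0.0]
ft_force: [0.0, -1.4, 0.5]
gripper_width: 32.9
finger_force: 20.1
```

Emit:
play_rows --increments '[{"x": 0,"y": 0,"z": 0,"rx": 0,"ry": 0,"rz": 0},{"x": 0,"y": 0,"z": 0,"rx": 0,"ry": 0,"rz": 0},{"x": 0,"y": 0,"z": 0,"rx": 0,"ry": 0,"rz": 0},{"x": 0,"y": 0,"z": 0,"rx": 0,"ry": 0,"rz": 0},{"x": 0,"y": 0,"z": 0,"rx": 0,"ry": 0,"rz": 0},{"x": 0,"y": 0,"z": 0.005,"rx": 0,"ry": 0,"rz": 0},{"x": 0,"y": 0,"z": 0.01,"rx": 0,"ry": 0,"rz": 0},{"x": 0,"y": 0,"z": 0.015,"rx": 0,"ry": 0,"rz": 0},{"x": 0,"y": 0,"z": 0.02,"rx": 0,"ry": 0,"rz": 0},{"x": 0,"y": 0,"z": 0.025,"rx": 0,"ry": 0,"rz": 0},{"x": -0.02,"y": -0.02,"z": 0.01,"rx": 0,"ry": 0,"rz": 0},{"x": -0.03,"y": -0.03,"z": 0,"rx": 0,"ry": 0,"rz": 0},{"x": -0.03,"y": -0.03,"z": 0,"rx": 0,"ry": 0,"rz": 0},{"x": -0.03,"y": -0.03,"z": 0,"rx": 0,"ry": 0,"rz": 0},{"x": -0.03,"y": -0.03,"z": 0,"rx": 0,"ry": 0,"rz": 0},{"x": 0,"y": 0,"z": 0,"rx": 0,"ry": 0,"rz": 0}]' --gripper 0.3

```text
time: 16.5
tcp_pos: [450.6, 141.7, 337.2]
ee_rot: [-2.887, 1.231, -0.002]
ft_force: [0.6, -0.1, 0.4]
gripper_width: 59.9
finger_force: 0.0
```

```bash
python3 - <<'E'
from h import *
s=shot('scene','s4.png');t=shot('top','t4.png')
a=cv2.imread('pics/s4.png')[140:240,215:315];b=cv2.imread('pics/t4.png')[145:245,215:315]
cv2.imwrite('pics/c7.png',np.hstack([cv2.resize(i,(400,400),interpolation=cv2.INTER_CUBIC) for i in(a,b)]))
E
python3 st.py
```

```text
rackx -197.8 y -36.9 z 336.6 F 0.270933982193398 -0.45601133401197347 0.09864253395550761 59.981899090720354 16.6
```

View pics/c7.png

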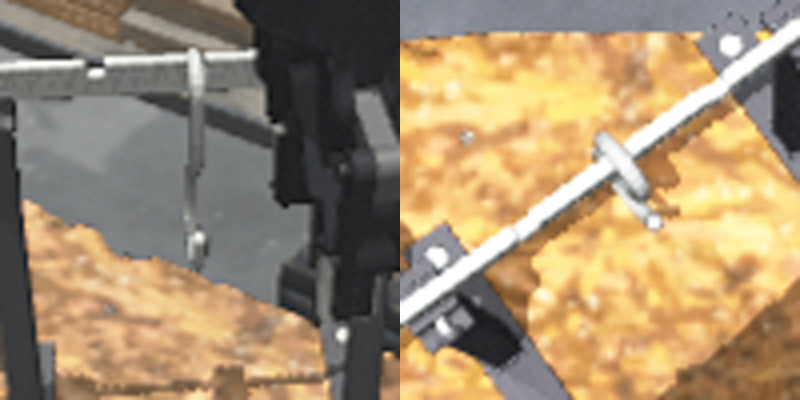

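The hook is seated in the middle notch, crown almost flush with the bar (scene (195,50)) and centred between the other two notches. It has been let go. Next is the bracket.

Emit:
play_rows --increments '[{"x": -0.003,"y": -0.012,"z": 0,"rx": 0,"ry": 0,"rz": -5.7},{"x": -0.003,"y": -0.012,"z": 0,"rx": 0,"ry": 0,"rz": -5.7},{"x": -0.003,"y": -0.012,"z": -0.02,"rx": 0,"ry": 0,"rz": -5.7},{"x": -0.003,"y": -0.012,"z": -0.04,"rx": 0,"ry": 0,"rz": -5.7},{"x": -0.003,"y": -0.012,"z": -0.04,"rx": 0,"ry": 0,"rz": -5.7},{"x": -0.003,"y": -0.012,"z": -0.04,"rx": 0,"ry": 0,"rz": -5.7},{"x": -0.003,"y": -0.013,"z": -0.04,"rx": 0,"ry": 0,"rz": -5.6},{"x": 0,"y": 0,"z": -0.04,"rx": 0,"ry": 0,"rz": 0},{"x": 0,"y": 0,"z": 0,"rx": 0,"ry": 0,"rz": 0},{"x": 0,"y": 0,"z": 0,"rx": 0,"ry": 0,"rz": 0}]' --gripper 0.2

```text
time: 17.6
tcp_pos: [433.2, 59.9, 115.3]
ee_rot: [2.298, -2.139, 0.0]
ft_force: [0.7, -0.2, 0.8]
gripper_width: 67.8
finger_force: 0.0
```

```bash
python3 - <<'E'
from h import *
s=shot('scene','s5.png');t=shot('top','t5.png')
M=np.array([592,289.6,0]);X=np.array([.8113,.5846,0]);Y=np.array([-.5846,.8113,0])
P,e=tri(s,(264.5,198),t,(277.9,200.1));print('tip',P,e,(P-M)@X,(P-M)@Y)
print(onz(s,264.5,198,179),onz(t,277.9,200.1,179))
print('crown',onz(s,215+195/4-.4,140+50/4-.4,283),onz(t,215+(622-400)/4-.4,145+165/4-.4,283))
o=manip.get_obs();print(o['q'],o['tcp_pos'],o['ee_rot'])
E
```

```text
tip [579.75857921 276.48912686 176.27130469] 4.295100061813974 -17.596081122730226 -3.48051678659617
[578.50653127 273.19198562 179.        ] [578.21115217 278.14207839 179.        ]
crown [595.28643739 285.04487443 283.        ] [588.65967777 285.94086197 283.        ]
[ 5.92372502e-01  8.96311763e-02 -6.60897186e-01  8.07102182e-04
 -8.17595195e-01 -5.21155376e-01] [434.05754972  60.66971027 116.6127342 ] [-2.29790070e+00  2.13863099e+00 -1.85201465e-03]
```

Emit:
play_rows --increments '[{"x": -0.0035,"y": -0.005,"z": -0.03,"rx": 0,"ry": 0,"rz": 0},{"x": 0,"y": 0,"z": -0.03,"rx": 0,"ry": 0,"rz": 0},{"x": 0,"y": 0,"z": -0.02,"rx": 0,"ry": 0,"rz": 0},{"x": 0,"y": 0,"z": -0.013,"rx": 0,"ry": 0,"rz": 0},{"x": 0,"y": 0,"z": -0.007,"rx": 0,"ry": 0,"rz": 0},{"x": 0,"y": 0,"z": 0,"rx": 0,"ry": 0,"rz": 0},{"x": 0,"y": 0,"z": 0,"rx": 0,"ry": 0,"rz": 0}]'

```text
time: 18.4
tcp_pos: [429.8, 55.2, 15.8]
ee_rot: [-2.298, 2.14, -0.001]
ft_force: [0.1, 0.4, -0.4]
gripper_width: 68.5
finger_force: 0.0
```

Emit:
play_rows --increments '[{"x": 0,"y": 0,"z": 0,"rx": 0,"ry": 0,"rz": 0},{"x": 0,"y": 0,"z": 0,"rx": 0,"ry": 0,"rz": 0},{"x": 0,"y": 0,"z": 0,"rx": 0,"ry": 0,"rz": 0},{"x": 0,"y": 0,"z": 0,"rx": 0,"ry": 0,"rz": 0},{"x": 0,"y": 0,"z": 0,"rx": 0,"ry": 0,"rz": 0},{"x": 0,"y": 0,"z": 0,"rx": 0,"ry": 0,"rz": 0},{"x": 0,"y": 0,"z": 0,"rx": 0,"ry": 0,"rz": 0}]' --gripper 0.7 --grip_force 50

```text
time: 19.1
tcp_pos: [429.4, 54.9, 15.8]
ee_rot: [-2.298, 2.14, -0.001]
ft_force: [-3.9, 0.8, 10.8]
gripper_width: 38.9
finger_force: 49.0
```

Emit:
play_rows --increments '[{"x": 0,"y": 0,"z": 0.005,"rx": 0,"ry": 0,"rz": 0},{"x": 0,"y": 0,"z": 0.015,"rx": 0,"ry": 0,"rz": 0},{"x": 0,"y": 0,"z": 0.03,"rx": 0,"ry": 0,"rz": 0},{"x": 0,"y": 0,"z": 0.035,"rx": 0,"ry": 0,"rz": 0},{"x": 0,"y": 0,"z": 0.035,"rx": 0,"ry": 0,"rz": -4},{"x": 0,"y": 0.01,"z": 0.035,"rx": 0,"ry": 0,"rz": -6},{"x": 0.008,"y": 0.02,"z": 0.032,"rx": 0,"ry": 0,"rz": -6},{"x": 0.01,"y": 0.02,"z": 0,"rx": 0,"ry": 0,"rz": -6},{"x": 0.01,"y": 0.02,"z": 0,"rx": 0,"ry": 0,"rz": -6},{"x": 0.01,"y": 0.02,"z": 0,"rx": 0,"ry": 0,"rz": -6},{"x": 0.01,"y": 0.02,"z": 0,"rx": 0,"ry": 0,"rz": -6},{"x": 0.01,"y": 0.02,"z": 0,"rx": 0,"ry": 0,"rz": -6},{"x": 0.009,"y": 0.02,"z": 0,"rx": 0,"ry": 0,"rz": -6},{"x": 0,"y": 0.0096,"z": 0,"rx": 0,"ry": 0,"rz": -6.2},{"x": 0,"y": 0,"z": 0,"rx": 0,"ry": 0,"rz": 0},{"x": 0,"y": 0,"z": 0,"rx": 0,"ry": 0,"rz": 0},{"x": 0,"y": 0,"z": 0,"rx": 0,"ry": 0,"rz": 0}]'

```text
time: 20.8
tcp_pos: [495.4, 213.5, 201.7]
ee_rot: [0.969, -2.988, 0.0]
ft_force: [-0.1, -0.6, -1.8]
gripper_width: 38.1
finger_force: 50.9
```

```bash
python3 - <<'E'
from h import *
s=shot('scene','s6.png');t=shot('top','t6.png');o=manip.get_obs();p=o['tcp_pos'];print(p,o['ee_rot'],o['ft_force'],o['gripper_width'],o['q'])
X=np.array([.8113,.5846,0])
h=p+60*X+[0,0,6];us,vs=map(int,proj(s,h+20*X));ut,vt=map(int,proj(t,h+20*X));print(proj(s,h),proj(t,h),us,vs,ut,vt)
a=cv2.imread('pics/s6.png')[vs-75:vs+75,us-50:us+50];b=cv2.imread('pics/t6.png')[vt-75:vt+75,ut-50:ut+50]
cv2.imwrite('pics/c8.png',np.hstack([cv2.resize(i,(400,600),interpolation=cv2.INTER_CUBIC) for i in(a,b)]))
E
```

```text
[495.55867723 213.54922938 201.87094509] [-9.67723889e-01  2.98879545e+00  1.77392576e-04] [-0.38991595 -0.19986168 -2.51037686] 38.240846629390084 [ 7.70202117e-01  1.65364969e-01 -3.41392190e-01 -9.85119555e-05
 -1.06395840e+00 -1.71468743e+00]
(np.float64(265.9902164576024), np.float64(201.79099984822767)) (np.float64(293.4828837883454), np.float64(216.58224138288506)) 265 194 286 207
```

View pics/c8.png

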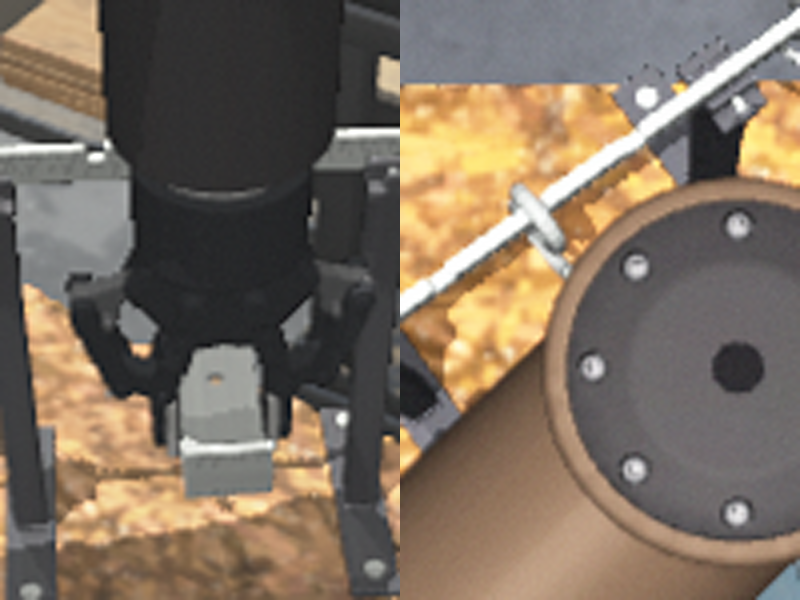

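The scene crop shows the bracket held level, flange toward the camera, with its small hole at c8 (215,378). The large hole and the hook's lower part are hidden behind the gripper.

```bash
python3 - <<'E'
from h import *
s=shot('scene');p=manip.get_obs()['tcp_pos']
X=np.array([.8113,.5846,0]);Y=np.array([-.5846,.8113,0])
g=cv2.cvtColor(cv2.imread('pics/s6.png'),cv2.COLOR_BGR2GRAY);print(g[207:220,260:282])
for z in(6,8,10):
  P=onz(s,268.35,213.1,p[2]+z);d=P-p;print(z,d,d@X,d@Y)
# flange top edge ends: c8 (180,440),(272,440); z = plate underside + 30
for u,v in((181,441),(272,443)):
  P=onz(s,u/4-.4+215,v/4-.4+119,p[2]+3.2+30);d=P-p;print('fl',d@X,d@Y)
E
```

```text
[[ 41  39  32 108 151 157 163 164 162 163 164 161 163 163 165 165 165 167
  134  72  36  40]
 [ 39  38  31 143 166 162 162 161 160 160 161 160 159 162 162 163 162 163
  146  82  35  41]
 [ 39  35  50 151 166 160 160 161 161 161 161 160 160 161 162 163 163 164
  146  78  31  37]
 [ 38  34 105 157 166 160 160 161 160 161 162 160 160 162 162 162 162 165
  121 115  74  36]
 [ 35  29 140 165 165 159 160 159 163 161 163 162 160 161 162 162 162 163
  129 132  82  34]
 [ 53  75 150 167 163 161 156 139 126 126 145 158 161 162 162 160 161 163
  157 141  81  34]
 [105 144 161 163 164 162 143 113 124 120 128 154 161 162 162 163 163 163
  162 144  82  35]
 [114 155 162 164 164 162 154 153 165 163 157 161 161 161 162 162 164 164
  163 146  82  33]
 [138 160 162 163 165 162 160 163 166 165 163 163 160 161 163 162 162 163
  163 133  68  33]
 [150 161 160 164 166 163 159 160 162 162 164 162 161 161 163 162 162 164
  166 142  77  35]
 [147 161 161 163 164 164 159 160 162 163 162 163 160 161 163 162 162 165
  166 128  63  53]
 [147 161 160 163 165 164 161 160 162 162 163 162 160 160 163 162 162 165
  168 121  54  58]
 [143 161 160 162 165 164 161 162 161 162 162 162 163 161 163 162 163 166
  167 120  54  36]]
6 [23.78602522 14.70055933  6.        ] 27.89154924090557 -1.9787465602010113
8 [22.07591594 13.6726937   8.        ] 25.90324734088904 -1.8129240583733535
10 [20.36580666 12.64482808 10.        ] 23.914945440872597 -1.6471015565457594
fl -36.98621673795403 18.550044222317158
fl -41.70246908587212 -21.34805888897672
```

```bash
python3 - <<'E'
from h import *
for f_ in('s4','s5'):
  g=cv2.cvtColor(cv2.imread('pics/%s.png'%f_),cv2.COLOR_BGR2GRAY);print(g[192:210,256:272])
s=shot('scene')
M=np.array([592,289.6,0]);X=np.array([.8113,.5846,0]);Y=np.array([-.5846,.8113,0])
for x,z in((-21,179),(0,144)):
  print(proj(s,M+x*X-4*Y+[0,0,z]))
E
```

```text
[[123 125 124 123 122 139 125 113 119 120 119 116 115 114 116 114]
 [123 124 122 122 120 148 131 116 119 119 118 116 122 129 124 117]
 [120 119 121 120 118 170 150 127 121 121 120 119 121 124 121 117]
 [122 120 118 118 117 139 139 131 125 124 121 120 118 116 114 116]
 [123 121 117 117 118 128 139 135  95 110 120 118 116 114 115 117]
 [121 121 120 121 120 126 145 138 119 117 117 117 115 117 116 118]
 [122 123 123 123 122 106 138 163 234 192 128 117 118 118 119 119]
 [127 127 126 125 124 119 178 210 242 224 129 106 118 118 119 118]
 [126 128 128 128 128 101 187 182 191 181  99 102 118 118 118 118]
 [128 127 129 129 129 114 188 149 124 120  67 104 120 120 118 119]
 [128 128 129 129 128 124 185 143 103 102  62 106 121 121 120 121]
 [126 126 126 128 127 123 175 139 104 102  63 108 124 122 121 121]
 [123 125 124 125 127 127 158 126 103 100 108 120 123 124 124 122]
 [137 118 120 126 127 127 114 100  99 101 121 126 124 124 125 124]
 [141 140 155 135 126 127 121 101  89  95 120 128 128 127 126 123]
 [141 151 157 153 153 160 118 117  80 113 130 129 128 129 127 125]
 [142 141 142 143 143 147 13
[... 741 characters left out ...]
65 137 131  76 114 133 132 131 132]
 [142 143 144 142 141 136 203 158 114 112  70 116 134 134 134 134]
 [139 139 140 140 141 136 194 154 115 115  70 120 136 135 135 134]
 [136 138 138 139 141 139 176 141 114 110 119 134 138 137 138 136]
 [151 129 134 140 140 142 125 111 109 110 134 140 138 138 138 136]
 [155 156 171 151 140 141 134 111  98 104 133 142 141 140 139 136]
 [157 166 175 168 170 176 130 128  88 125 145 143 143 141 141 139]
 [157 156 157 158 159 164 154 167 133 138 144 143 143 141 140 139]
 [179 179 191 174 149 144 149 162 165 174 151 141 140 140 139 139]]
(np.float64(263.8419257279655), np.float64(198.18799239742535))
(np.float64(263.2544621498733), np.float64(203.34319478124112))
```

Emit:
play_rows --increments '[{"x": 0.0083,"y": 0.0065,"z": 0,"rx": 0,"ry": 0,"rz": 0},{"x": 0.0083,"y": 0.0065,"z": 0,"rx": 0,"ry": 0,"rz": 0},{"x": 0.0083,"y": 0.0065,"z": 0,"rx": 0,"ry": 0,"rz": 0},{"x": 0.0083,"y": 0.0064,"z": 0,"rx": 0,"ry": 0,"rz": 0},{"x": 0,"y": 0,"z": -0.006,"rx": 0,"ry": 0,"rz": 0},{"x": 0,"y": 0,"z": -0.006,"rx": 0,"ry": 0,"rz": 0},{"x": 0,"y": 0,"z": -0.006,"rx": 0,"ry": 0,"rz": 0},{"x": 0,"y": 0,"z": 0,"rx": 0,"ry": 0,"rz": 0},{"x": 0,"y": 0,"z": 0,"rx": 0,"ry": 0,"rz": 0}]'

```text
time: 21.9
tcp_pos: [528.7, 239.8, 183.6]
ee_rot: [0.967, -2.989, 0.0]
ft_force: [-0.1, -0.2, -1.8]
gripper_width: 38.3
finger_force: 50.8
```

```bash
python3 st.py; python3 - <<'E'
from h import *
s=shot('scene','s7.png')
g=cv2.cvtColor(cv2.imread('pics/s7.png'),cv2.COLOR_BGR2GRAY);p=manip.get_obs()['tcp_pos'];X=np.array([.8113,.5846,0])
for z in(3,8):print(proj(s,p+59.5*X+[0,0,z]),proj(s,p+27*X+[0,0,z]))
print(proj(s,p+74*X+[0,0,3]))
np.set_printoptions(linewidth=200);print(g[180:232,254:284:1])
E
```

```text
rackx -80.4 y -3.4 z 183.6 F -0.24336899143029797 -0.09298696186498526 -1.8019641112618094 38.3002402103106 21.9
(np.float64(263.521212111826), np.float64(195.3266317091292)) (np.float64(264.74165394456577), np.float64(206.10565596121268))
(np.float64(263.4976715542926), np.float64(193.55758010943424)) (np.float64(264.72258945497555), np.float64(204.33298047379378))
(np.float64(262.9975545526633), np.float64(190.7016529689866))
[[ 37  43  44 ...  38  37  39]
 [ 37  38  38 ...  39  38  38]
 [ 38  40  38 ...  40  39  38]
 ...
 [175 189 182 ... 185 187 187]
 [167 171 165 ... 203 193 184]
 [154 149 144 ... 213 210 209]]
```

Emit:
play_rows --increments '[{"x": 0,"y": 0,"z": -0.003,"rx": 0,"ry": 0,"rz": 0},{"x": 0,"y": 0,"z": -0.002,"rx": 0,"ry": 0,"rz": 0},{"x": 0,"y": 0,"z": 0,"rx": 0,"ry": 0,"rz": 0}]'

```text
time: 22.25
tcp_pos: [528.8, 239.9, 178.4]
ee_rot: [0.966, -2.989, 0.0]
ft_force: [0.3, -0.2, -0.7]
gripper_width: 38.3
finger_force: 50.9
```

Emit:
play_rows --increments '[{"x": 0,"y": 0,"z": -0.001,"rx": 0,"ry": 0,"rz": 0},{"x": 0,"y": 0,"z": -0.001,"rx": 0,"ry": 0,"rz": 0},{"x": 0,"y": 0,"z": 0,"rx": 0,"ry": 0,"rz": 0}]'

```text
time: 22.55
tcp_pos: [529.4, 240.4, 177.1]
ee_rot: [-0.967, 2.988, 0.0]
ft_force: [0.5, -0.2, -0.1]
gripper_width: 38.5
finger_force: 51.1
```

Emit:
play_rows --increments '[{"x": 0,"y": 0,"z": -0.001,"rx": 0,"ry": 0,"rz": 0},{"x": 0,"y": 0,"z": -0.001,"rx": 0,"ry": 0,"rz": 0},{"x": 0,"y": 0,"z": 0,"rx": 0,"ry": 0,"rz": 0}]'

```text
time: 22.85
tcp_pos: [529.7, 240.6, 175.4]
ee_rot: [-0.967, 2.987, 0.001]
ft_force: [2.0, 1.1, 3.1]
gripper_width: 38.2
finger_force: 51.4
```

Emit:
play_rows --increments '[{"x": 0,"y": 0,"z": 0.0015,"rx": 0,"ry": 0,"rz": 0},{"x": 0.0012,"y": 0.0009,"z": 0,"rx": 0,"ry": 0,"rz": 0},{"x": 0,"y": 0,"z": -0.001,"rx": 0,"ry": 0,"rz": 0},{"x": 0,"y": 0,"z": 0,"rx": 0,"ry": 0,"rz": 0}]'

```text
time: 23.25
tcp_pos: [530.5, 241.1, 175.3]
ee_rot: [-0.967, 2.989, 0.0]
ft_force: [1.7, 0.9, 3.7]
gripper_width: 38.4
finger_force: 51.4
```

Emit:
play_rows --increments '[{"x": 0,"y": 0,"z": -0.001,"rx": 0,"ry": 0,"rz": 0},{"x": 0,"y": 0,"z": 0,"rx": 0,"ry": 0,"rz": 0}]'

```text
time: 23.45
tcp_pos: [530.6, 241.2, 174.5]
ee_rot: [-0.967, 2.988, 0.0]
ft_force: [1.7, 2.1, 4.7]
gripper_width: 38.6
finger_force: 51.5
```

Emit:
play_rows --increments '[{"x": 0,"y": 0,"z": 0.002,"rx": 0,"ry": 0,"rz": 0},{"x": 0.0016,"y": 0.0012,"z": 0,"rx": 0,"ry": 0,"rz": 0},{"x": 0,"y": 0,"z": -0.001,"rx": 0,"ry": 0,"rz": 0},{"x": 0,"y": 0,"z": -0.001,"rx": 0,"ry": 0,"rz": 0},{"x": 0,"y": 0,"z": 0,"rx": 0,"ry": 0,"rz": 0}]'

```text
time: 23.95
tcp_pos: [532.0, 242.3, 174.3]
ee_rot: [-0.967, 2.989, 0.0]
ft_force: [1.2, 1.7, 3.5]
gripper_width: 38.2
finger_force: 51.5
```

Emit:
play_rows --increments '[{"x": 0,"y": 0,"z": 0.002,"rx": 0,"ry": 0,"rz": 0},{"x": 0.0016,"y": 0.0012,"z": 0,"rx": 0,"ry": 0,"rz": 0},{"x": 0,"y": 0,"z": -0.001,"rx": 0,"ry": 0,"rz": 0},{"x": 0,"y": 0,"z": -0.001,"rx": 0,"ry": 0,"rz": 0},{"x": 0,"y": 0,"z": 0,"rx": 0,"ry": 0,"rz": 0}]'

```text
time: 24.45
tcp_pos: [533.6, 243.5, 174.3]
ee_rot: [-0.967, 2.989, 0.0]
ft_force: [1.3, 1.4, 3.0]
gripper_width: 38.3
finger_force: 51.4
```

```bash
python3 st.py; python3 - <<'E'
from h import *
t=shot('top','t8.png');s=shot('scene','s8.png')
g=cv2.cvtColor(cv2.imread('pics/s8.png'),cv2.COLOR_BGR2GRAY)
np.set_printoptions(linewidth=250,threshold=100000);print(g[192:222,252:278])
p=manip.get_obs()['tcp_pos'];X=np.array([.8113,.5846,0])
print(proj(s,p+59.5*X+[0,0,8]),proj(s,p+27*X+[0,0,8]))
E
```

```text
rackx -74.4 y -3.3 z 174.3 F 1.865952835234717 0.4354056099936642 3.029993420196446 38.27820313123231 24.45
[[ 34  38  40  39  36  40  39  40  40  38  39  39  39  40  40  39  41  40  39  40  39  39  42  40  41  38]
 [ 70  35  38  38  38  38  39  39  39  41  39  40  39  40  41  40  40  40  39  41  40  39  38  38  35  35]
 [ 80  32  37  37  35  35  36  35  36  38  38  40  41  39  39  39  38  40  39  40  40  36  35  37  40  35]
 [ 50  38  39  36  39  37  39  40  38  40  38  40  39  41  38  40  41  39  40  39  40  39  37  39  39  40]
 [ 31  43  40  38  40  41  40  41  40  40  40  41  39  40  40  38  39  38  38  38  38  37  39  39  42  41]
 [ 32  44  41  39  40  41  44  39  39  36  36  35  35  34  30  31  33  32  33  34  33  34  33  37  40  40]
 [ 34  44  44  39  40  40  41  37  36  34  30  30  70  78 120 131 131 112 107  89  80 101  92  55  39  38]
 [ 34  37  42  38  39  39  38  38  51 118 131 127 132 131 142 146 144 140 139 136 135 155 117  59  36  40]
 [ 36  37  43  42  38  42  39  34  94 152 160 160 147 152 159 146 140 143 144 145 145 163 136  71  34  38]
 [ 41  40  43  38  40  41  38
[... 1648 characters left out ...]
3 142 144 144 143 145 148 108  46]
 [ 31  33  86 113 107  69 128 142 141 146 145 145 142 141 144 144 143 143 142 144 143 144 145 148 122  66]
 [ 33  37  89 113 124  79 127 144 142 145 145 145 141 143 144 144 144 144 143 143 144 143 143 146 144  82]
 [ 35  36  83 121 130  81 123 138 139 143 145 145 142 142 143 144 144 143 143 143 143 142 143 145 146 111]
 [ 30  30  70 120 130  89 204 228 166 136 141 145 142 140 141 144 143 143 141 141 140 139 139 141 140 113]
 [ 53  25  66 119 127 123 225 237 226 224 169 136 135 135 137 123 121 123 149 156 160 174 179 195 205 208]]
(np.float64(263.26672580115894), np.float64(195.07562445506903)) (np.float64(264.46973395710177), np.float64(205.75516583075898))
```

Emit:
play_rows --increments '[{"x": 0,"y": 0,"z": 0.004,"rx": 0,"ry": 0,"rz": 0},{"x": 0,"y": 0,"z": 0.006,"rx": 0,"ry": 0,"rz": 0},{"x": -0.003,"y": -0.0015,"z": 0.002,"rx": 0,"ry": 0,"rz": 0},{"x": -0.003,"y": -0.0015,"z": 0,"rx": 0,"ry": 0,"rz": 0},{"x": 0,"y": 0,"z": 0,"rx": 0,"ry": 0,"rz": 0},{"x": 0,"y": 0,"z": 0,"rx": 0,"ry": 0,"rz": 0},{"x": 0,"y": 0,"z": 0,"rx": 0,"ry": 0,"rz": 0},{"x": 0,"y": 0,"z": 0,"rx": 0,"ry": 0,"rz": 0},{"x": 0,"y": 0,"z": 0,"rx": 0,"ry": 0,"rz": 0},{"x": 0,"y": 0,"z": 0,"rx": 0,"ry": 0,"rz": 0}]'

```text
time: 25.55
tcp_pos: [527.4, 240.3, 186.1]
ee_rot: [0.967, -2.989, 0.0]
ft_force: [-0.5, 0.2, -2.0]
gripper_width: 38.3
finger_force: 50.9
```

```bash
python3 st.py; python3 - <<'E'
from h import *
t=shot('top','t9.png')
a=cv2.cvtColor(cv2.imread('pics/t5.png'),cv2.COLOR_BGR2GRAY).astype(int);b=cv2.cvtColor(cv2.imread('pics/t9.png'),cv2.COLOR_BGR2GRAY).astype(int)
np.set_printoptions(linewidth=250,threshold=100000)
print(a[176:206,262:284]);print(b[176:206,262:284])
E
```

```text
rackx -81.2 y -2.2 z 186.1 F -0.32056018964322064 0.42321235960634257 -1.976658678305251 38.28677878944082 25.55
[[202 194 191 179 164 168 161 157 158 162 157 158 162 163 213 248 253 254 254 254 243 207]
 [203 197 170 169 161 175 173 168 174 175 173 171 193 230 251 253 254 254 254 242 164  97]
 [200 186 160 195 197 182 187 186 185 186 186 227 249 252 254 254 254 250 215 147  95 101]
 [200 180 189 213 208 203 189 196 200 200 230 251 253 254 254 254 242 179  98 126 116 109]
 [198 162 187 211 233 231 215 190 204 230 251 253 254 254 254 241 157  92  96 124 120 112]
 [198 155 160 215 236 238 233 215 190 239 253 254 254 242 205 140  91 142 125 121 118 114]
 [211 190 139 202 228 240 247 239 212 203 242 253 241 161  97  94 107 127 119 115 119 117]
 [195 149 162 165 199 238 248 247 237 208 198 212 150  95  88 101 113 111 110 114 167 173]
 [190 123 154 220 235 229 242 249 246 234 212 133  98 106 103 107 112 117 112 114 183 196]
 [196 153 195 251 253 232 229 244 252 244 231 144 116 115 110 112 117 120 120 122 146 194]
 [234 249 252 254 254 253 220 232 248 252 241 202 124 110 113 118 125 127 125
[... 3774 characters left out ...]
5 103 107 103 104 107 105 105 103 103 104 104 106 105 106 104]
 [ 93  94  91  92  94 103 104 103 105 106 105 106 106 105 105 104 104 106 105 106 106 106]
 [ 93  92  95  92  95 101 104 102 104 107 103 107 106 107 105 106 106 106 106 106 105 102]
 [ 93  96  95  96  97  96 101 103 104 103 105 104 106 105 106 101 104 104 104 107 105 106]
 [ 91  93  93  95  92  98 103 105 110 106 104 105 106 108 104 107 107 107 109 106 106 105]
 [ 94  91  93  96  94  97 101 101 106 106 105 103 108 106 109 108 104 107 106 104 108 107]
 [ 95  93  94  93  93  95 100 101 106 107 108 105 105 107 105 110 105 108 106 109 106 105]
 [ 96  91  92  95  95  95  98 100 105 102 106 107 108 108 105 107 105 108 104 108 106 104]]
```

Emit:
play_rows --increments '[{"x": 0,"y": 0,"z": -0.004,"rx": 0,"ry": 0,"rz": 0},{"x": 0,"y": 0,"z": -0.003,"rx": 0,"ry": 0,"rz": 0},{"x": 0,"y": 0,"z": 0,"rx": 0,"ry": 0,"rz": 0}]'

```text
time: 25.9
tcp_pos: [527.0, 240.1, 178.4]
ee_rot: [0.966, -2.988, 0.001]
ft_force: [0.9, 0.6, -2.5]
gripper_width: 38.1
finger_force: 50.9
```

Emit:
play_rows --increments '[{"x": 0,"y": 0,"z": -0.001,"rx": 0,"ry": 0,"rz": 0},{"x": 0,"y": 0,"z": 0,"rx": 0,"ry": 0,"rz": 0}]'

```text
time: 26.1
tcp_pos: [527.4, 240.3, 178.1]
ee_rot: [0.967, -2.989, 0.0]
ft_force: [-0.5, 0.6, -2.9]
gripper_width: 38.7
finger_force: 50.9
```

Emit:
play_rows --increments '[{"x": 0,"y": 0,"z": -0.001,"rx": 0,"ry": 0,"rz": 0},{"x": 0,"y": 0,"z": 0,"rx": 0,"ry": 0,"rz": 0}]'

```text
time: 26.3
tcp_pos: [527.4, 240.3, 177.2]
ee_rot: [0.967, -2.989, -0.0]
ft_force: [0.1, 0.4, -1.8]
gripper_width: 38.3
finger_force: 50.9
```

Emit:
play_rows --increments '[{"x": 0,"y": 0,"z": -0.001,"rx": 0,"ry": 0,"rz": 0},{"x": 0,"y": 0,"z": 0,"rx": 0,"ry": 0,"rz": 0}]'

```text
time: 26.5
tcp_pos: [527.3, 240.3, 176.1]
ee_rot: [0.967, -2.989, 0.0]
ft_force: [-0.2, -1.1, -2.9]
gripper_width: 38.6
finger_force: 50.9
```

Emit:
play_rows --increments '[{"x": 0,"y": 0,"z": -0.001,"rx": 0,"ry": 0,"rz": 0},{"x": 0,"y": 0,"z": 0,"rx": 0,"ry": 0,"rz": 0}]'

```text
time: 26.7
tcp_pos: [527.3, 240.3, 175.1]
ee_rot: [0.967, -2.989, 0.0]
ft_force: [0.3, 0.2, -2.5]
gripper_width: 38.7
finger_force: 50.9
```

Emit:
play_rows --increments '[{"x": 0,"y": 0,"z": -0.001,"rx": 0,"ry": 0,"rz": 0},{"x": 0,"y": 0,"z": 0,"rx": 0,"ry": 0,"rz": 0}]'

```text
time: 26.9
tcp_pos: [527.3, 240.3, 174.1]
ee_rot: [0.967, -2.989, 0.0]
ft_force: [-0.7, -0.2, -1.8]
gripper_width: 38.3
finger_force: 50.9
```

Emit:
play_rows --increments '[{"x": 0,"y": 0,"z": -0.001,"rx": 0,"ry": 0,"rz": 0},{"x": 0,"y": 0,"z": 0,"rx": 0,"ry": 0,"rz": 0}]'

```text
time: 27.1
tcp_pos: [527.3, 240.3, 173.0]
ee_rot: [0.967, -2.989, 0.0]
ft_force: [0.2, -0.1, -2.2]
gripper_width: 38.5
finger_force: 50.9
```

Emit:
play_rows --increments '[{"x": 0,"y": 0,"z": -0.002,"rx": 0,"ry": 0,"rz": 0},{"x": 0,"y": 0,"z": -0.002,"rx": 0,"ry": 0,"rz": 0},{"x": 0,"y": 0,"z": -0.002,"rx": 0,"ry": 0,"rz": 0},{"x": 0,"y": 0,"z": 0,"rx": 0,"ry": 0,"rz": 0}]'

```text
time: 27.5
tcp_pos: [527.2, 240.2, 166.8]
ee_rot: [0.966, -2.989, 0.0]
ft_force: [0.4, -0.5, -2.1]
gripper_width: 38.6
finger_force: 50.9
```

Emit:
play_rows --increments '[{"x": 0,"y": 0,"z": -0.002,"rx": 0,"ry": 0,"rz": 0},{"x": 0,"y": 0,"z": -0.002,"rx": 0,"ry": 0,"rz": 0},{"x": 0,"y": 0,"z": -0.002,"rx": 0,"ry": 0,"rz": 0},{"x": 0,"y": 0,"z": 0,"rx": 0,"ry": 0,"rz": 0}]'

```text
time: 27.9
tcp_pos: [527.2, 240.2, 160.8]
ee_rot: [0.966, -2.989, 0.0]
ft_force: [0.8, 0.4, -2.9]
gripper_width: 38.2
finger_force: 50.9
```

```bash
python3 st.py; python3 - <<'E'
from h import *
a=np.radians(np.arange(0,95,5));c,s=np.cos(a),np.sin(a)
T=np.c_[-21*c-60*c+5.8*s, -110-21*s-60*s-5.8*c]
d=np.diff(T,axis=0)
for i,(dx,dz) in enumerate(d): print(5*(i+1),'x %.1f y %.1f z %.1f'%(dx*.8113,dx*.5846,dz), T[i+1].round(1))
print(manip.get_obs()['q'])
E
```

```text
rackx -81.5 y -2.2 z 160.8 F 0.8917011390291024 -0.13442311830291856 -2.9471635959391858 38.17925325815342 27.9
5 x 0.7 y 0.5 z -7.0 [ -80.2 -122.8]
10 x 1.2 y 0.8 z -6.9 [ -78.8 -129.8]
15 x 1.6 y 1.2 z -6.8 [ -76.7 -136.6]
20 x 2.1 y 1.5 z -6.6 [ -74.1 -143.2]
25 x 2.6 y 1.9 z -6.3 [ -71.  -149.5]
30 x 3.0 y 2.2 z -6.0 [ -67.2 -155.5]
35 x 3.4 y 2.5 z -5.7 [ -63.  -161.2]
40 x 3.8 y 2.7 z -5.3 [ -58.3 -166.5]
45 x 4.2 y 3.0 z -4.9 [ -53.2 -171.4]
50 x 4.5 y 3.2 z -4.4 [ -47.6 -175.8]
55 x 4.8 y 3.5 z -3.9 [ -41.7 -179.7]
60 x 5.1 y 3.6 z -3.4 [ -35.5 -183. ]
65 x 5.3 y 3.8 z -2.8 [ -29.  -185.9]
70 x 5.5 y 3.9 z -2.2 [ -22.3 -188.1]
75 x 5.6 y 4.0 z -1.6 [ -15.4 -189.7]
80 x 5.7 y 4.1 z -1.0 [  -8.4 -190.8]
85 x 5.7 y 4.1 z -0.4 [  -1.3 -191.2]
90 x 5.7 y 4.1 z 0.2 [   5.8 -191. ]
[ 7.64877305e-01  2.66549051e-01 -3.10821552e-01 -1.12938965e-04
 -9.94036587e-01 -1.71009452e+00]
```

```bash
python3 - <<'E'
from h import *
a=np.arange(0,70,5);b=np.where(a<=40,a,40+2*(a-40));a,b=np.radians(a),np.radians(b)
c,s=np.cos(a),np.sin(a)
T=np.c_[-21*np.cos(b)-60*c+5.8*s, -110-21*np.sin(b)-60*s-5.8*c]
for i,(dx,dz) in enumerate(np.diff(T,axis=0)): print(5*(i+1),'x %.1f y %.1f z %.1f'%(dx*.8113,dx*.5846,dz), T[i+1].round(1))
E
```

```text
5 x 0.7 y 0.5 z -7.0 [ -80.2 -122.8]
10 x 1.2 y 0.8 z -6.9 [ -78.8 -129.8]
15 x 1.6 y 1.2 z -6.8 [ -76.7 -136.6]
20 x 2.1 y 1.5 z -6.6 [ -74.1 -143.2]
25 x 2.6 y 1.9 z -6.3 [ -71.  -149.5]
30 x 3.0 y 2.2 z -6.0 [ -67.2 -155.5]
35 x 3.4 y 2.5 z -5.7 [ -63.  -161.2]
40 x 3.8 y 2.7 z -5.3 [ -58.3 -166.5]
45 x 5.3 y 3.8 z -6.1 [ -51.8 -172.6]
50 x 5.8 y 4.2 z -5.3 [ -44.6 -177.9]
55 x 6.3 y 4.5 z -4.3 [ -36.8 -182.2]
60 x 6.7 y 4.8 z -3.3 [ -28.6 -185.5]
65 x 6.9 y 5.0 z -2.3 [ -20.1 -187.8]
```

Emit:
play_rows --increments '[{"x": 0.0007,"y": 0.0005,"z": -0.0085,"rx": 2.92,"ry": -4.06,"rz": 0},{"x": 0.0012,"y": 0.0008,"z": -0.0069,"rx": 2.92,"ry": -4.06,"rz": 0},{"x": 0,"y": 0,"z": 0,"rx": 0,"ry": 0,"rz": 0},{"x": 0,"y": 0,"z": 0,"rx": 0,"ry": 0,"rz": 0}]'

```text
time: 28.3
tcp_pos: [529.0, 241.3, 146.1]
ee_rot: [-0.916, 2.83, 0.079]
ft_force: [0.1, -0.4, -1.6]
gripper_width: 38.4
finger_force: 50.8
```

Emit:
play_rows --increments '[{"x": 0.0016,"y": 0.0012,"z": -0.0068,"rx": 2.92,"ry": -4.06,"rz": 0},{"x": 0.0021,"y": 0.0015,"z": -0.0066,"rx": 2.92,"ry": -4.06,"rz": 0},{"x": 0,"y": 0,"z": 0,"rx": 0,"ry": 0,"rz": 0},{"x": 0,"y": 0,"z": 0,"rx": 0,"ry": 0,"rz": 0}]'

```text
time: 28.7
tcp_pos: [533.3, 244.4, 132.8]
ee_rot: [-0.865, 2.67, 0.149]
ft_force: [0.1, -0.7, -2.1]
gripper_width: 38.5
finger_force: 50.9
```

Emit:
play_rows --increments '[{"x": 0.0026,"y": 0.0019,"z": -0.0063,"rx": 2.92,"ry": -4.06,"rz": 0},{"x": 0.003,"y": 0.0022,"z": -0.006,"rx": 2.92,"ry": -4.06,"rz": 0},{"x": 0,"y": 0,"z": 0,"rx": 0,"ry": 0,"rz": 0},{"x": 0,"y": 0,"z": 0,"rx": 0,"ry": 0,"rz": 0}]'

```text
time: 29.1
tcp_pos: [537.8, 248.0, 128.4]
ee_rot: [-0.828, 2.534, 0.242]
ft_force: [0.7, 0.4, -2.3]
gripper_width: 38.5
finger_force: 51.0
```

Emit:
play_rows --increments '[{"x": 0.0034,"y": 0.0025,"z": -0.0057,"rx": 2.92,"ry": -4.06,"rz": 0},{"x": 0.0038,"y": 0.0027,"z": -0.0053,"rx": 2.92,"ry": -4.06,"rz": 0},{"x": 0,"y": 0,"z": 0,"rx": 0,"ry": 0,"rz": 0},{"x": 0,"y": 0,"z": 0,"rx": 0,"ry": 0,"rz": 0}]'

```text
time: 29.5
tcp_pos: [539.0, 231.6, 111.7]
ee_rot: [-0.829, 2.476, 0.3]
ft_force: [-0.7, 1.2, -0.8]
gripper_width: 38.2
finger_force: 51.0
```

```bash
python3 st.py; python3 -c "
from h import *
from scipy.spatial.transform import Rotation as R
o=manip.get_obs();print(R.from_rotvec(o['ee_rot']).as_matrix()[:,2],o['q'])"
```

```text
rackx -77.0 y -16.1 z 111.7 F 0.13856533941874924 1.3217196951064858 -0.8497154909130276 38.21775766008419 29.5
[ 0.39575698  0.35608729 -0.84650946] [ 0.73447678  0.14040685 -0.86346476  0.17112529 -0.00560513 -1.8301181 ]
```

The wrist joint reached its end (q5 ≈ 0) at about 30° of tilt, which pulled the tool off the path; forces stay small. I'll go back to 20° tilt on the path.

```bash
cat > go.py <<'E'
import sys
from h import *
from scipy.spatial.transform import Rotation as R
M=np.array([592,289.6,0]);X=np.array([.8113,.5846,0]);Y=np.array([-.5846,.8113,0])
def delta(x,y,z,tilt,n):
    o=manip.get_obs();p=o['tcp_pos'];r=R.from_rotvec(o['ee_rot'])
    t=R.from_rotvec(np.radians(tilt)*np.array([.5846,-.8113,0]))*R.from_rotvec([.967,-2.989,0])
    d=(M+x*X+y*Y+[0,0,z]-p);w=np.degrees((t*r.inv()).as_rotvec())
    print('total mm',d.round(1),'deg',w.round(1),'per row',(d/n/1000).round(5),(w/n).round(2),'q',o['q'].round(2),'F',o['ft_force'].round(1))
if len(sys.argv)>1: delta(*map(float,sys.argv[1:]))
E
python3 go.py -74.1 -2.2 132 20 5
```

```text
total mm [-5.8 12.9 20.3] deg [-9.4  8.1 -1.6] per row [-0.00116  0.00259  0.00406] [-1.87  1.61 -0.33] q [ 0.73  0.14 -0.86  0.17 -0.01 -1.83] F [-0.7  1.2 -0.8]
```

Emit:
play_rows --increments '[{"x": -0.0012,"y": 0.0026,"z": 0.004,"rx": -1.9,"ry": 1.6,"rz": -0.3},{"x": -0.0012,"y": 0.0026,"z": 0.004,"rx": -1.9,"ry": 1.6,"rz": -0.3},{"x": -0.0012,"y": 0.0026,"z": 0.004,"rx": -1.9,"ry": 1.6,"rz": -0.3},{"x": -0.0012,"y": 0.0026,"z": 0.004,"rx": -1.9,"ry": 1.6,"rz": -0.3},{"x": -0.0012,"y": 0.0026,"z": 0.004,"rx": -1.9,"ry": 1.6,"rz": -0.3},{"x": 0,"y": 0,"z": 0,"rx": 0,"ry": 0,"rz": 0},{"x": 0,"y": 0,"z": 0,"rx": 0,"ry": 0,"rz": 0}]'

```text
time: 30.2
tcp_pos: [531.5, 242.5, 130.4]
ee_rot: [-0.867, 2.668, 0.147]
ft_force: [-0.2, -0.5, -2.5]
gripper_width: 38.6
finger_force: 51.0
```

```bash
python3 st.py; python3 go.py -74.1 -2.2 132 20 1;python3 go.py -54.4 -2.2 118 20 1
```

```text
rackx -76.6 y -2.8 z 130.4 F -0.47315757409066317 -0.317981019686969 -2.5012663808092723 38.58476500668525 30.2
total mm [1.7 2.  1.6] deg [ 0.2  0.1 -0.1] per row [0.00166 0.00198 0.00156] [ 0.17  0.09 -0.13] q [ 0.8   0.14 -0.68  0.16 -0.41 -1.88] F [-0.2 -0.5 -2.5]
total mm [ 17.6  13.5 -12.4] deg [ 0.2  0.1 -0.1] per row [ 0.01764  0.0135  -0.01244] [ 0.17  0.09 -0.13] q [ 0.8   0.14 -0.68  0.16 -0.41 -1.88] F [-0.2 -0.5 -2.5]
```

```bash
python3 go.py -66.8 -2.2 119.6 25 5
```

```text
total mm [  7.6   6.2 -10.8] deg [ 3.1 -4.  -0.1] per row [ 0.00152  0.00125 -0.00217] [ 0.62 -0.79 -0.02] q [ 0.8   0.14 -0.68  0.16 -0.41 -1.88] F [-0.2 -0.5 -2.5]
```

Emit:
play_rows --increments '[{"x": 0.0015,"y": 0.0012,"z": -0.0022,"rx": 0.6,"ry": -0.8,"rz": 0},{"x": 0.0015,"y": 0.0012,"z": -0.0022,"rx": 0.6,"ry": -0.8,"rz": 0},{"x": 0.0015,"y": 0.0012,"z": -0.0022,"rx": 0.6,"ry": -0.8,"rz": 0},{"x": 0.0015,"y": 0.0012,"z": -0.0022,"rx": 0.6,"ry": -0.8,"rz": 0},{"x": 0.0015,"y": 0.0012,"z": -0.0022,"rx": 0.6,"ry": -0.8,"rz": 0},{"x": 0,"y": 0,"z": 0,"rx": 0,"ry": 0,"rz": 0},{"x": 0,"y": 0,"z": 0,"rx": 0,"ry": 0,"rz": 0}]' --grip_force 20

```text
time: 30.9
tcp_pos: [538.1, 247.4, 118.7]
ee_rot: [-0.84, 2.59, 0.183]
ft_force: [-0.2, -0.1, -2.6]
gripper_width: 38.6
finger_force: 51.0
```

```bash
python3 st.py; python3 go.py -66.8 -2.2 119.6 25 1
```

```text
rackx -68.4 y -2.8 z 118.7 F -0.20290152701283665 0.03961261021987017 -2.639259365835685 38.551508076113734 30.9
total mm [1.  1.4 0.9] deg [ 0.1 -0.1 -0.1] per row [0.00098 0.00141 0.0009 ] [ 0.14 -0.08 -0.09] q [ 0.78  0.14 -0.83  0.37 -0.18 -2.08] F [-0.2 -0.1 -2.6]
```

Emit:
play_rows --increments '[{"x": 0.0008,"y": 0.0006,"z": -0.0024,"rx": -0.58,"ry": 0.81,"rz": 0},{"x": 0.0008,"y": 0.0006,"z": -0.0024,"rx": -0.58,"ry": 0.81,"rz": 0},{"x": 0.0008,"y": 0.0006,"z": -0.0023,"rx": -0.58,"ry": 0.81,"rz": 0},{"x": 0,"y": 0,"z": 0,"rx": 0,"ry": 0,"rz": 0}]' --gripper 0.7 --grip_force 20

```text
time: 31.3
tcp_pos: [542.8, 252.2, 114.0]
ee_rot: [-0.855, 2.633, 0.168]
ft_force: [0.3, 0.5, 3.9]
gripper_width: 38.3
finger_force: 51.6
```

Emit:
play_rows --increments '[{"x": 0,"y": 0,"z": 0.001,"rx": 0,"ry": 0,"rz": 0},{"x": 0,"y": 0,"z": 0,"rx": 0,"ry": 0,"rz": 0}]' --gripper 0.6 --grip_force 20

```text
time: 31.5
tcp_pos: [541.2, 250.4, 113.8]
ee_rot: [-0.856, 2.635, 0.166]
ft_force: [0.2, -0.3, 4.5]
gripper_width: 38.5
finger_force: 51.6
```

Emit:
play_rows --increments '[{"x": 0,"y": 0,"z": 0,"rx": 0,"ry": 0,"rz": 0}]' --gripper 0.555 --grip_force 20

```text
time: 31.6
tcp_pos: [540.9, 250.0, 113.4]
ee_rot: [-0.856, 2.636, 0.165]
ft_force: [0.2, 0.2, 3.4]
gripper_width: 38.6
finger_force: 51.6
```

Emit:
play_rows --increments '[{"x": 0.001,"y": 0.0007,"z": -0.001,"rx": 0,"ry": 0,"rz": 0},{"x": 0,"y": 0,"z": 0,"rx": 0,"ry": 0,"rz": 0}]' --gripper 0.545 --grip_force 20

```text
time: 31.8
tcp_pos: [541.6, 250.4, 111.6]
ee_rot: [-0.856, 2.638, 0.164]
ft_force: [-0.2, 1.1, 0.8]
gripper_width: 38.8
finger_force: 33.8
```

Emit:
play_rows --increments '[{"x": 0,"y": 0,"z": 0,"rx": 0,"ry": 0,"rz": 0}]' --gripper 0.54 --grip_force 20

```text
time: 31.9
tcp_pos: [541.4, 250.2, 111.3]
ee_rot: [-0.856, 2.638, 0.164]
ft_force: [-0.4, 0.2, 0.7]
gripper_width: 39.8
finger_force: 21.2
```

Emit:
play_rows --increments '[{"x": 0.001,"y": 0.0007,"z": -0.0015,"rx": -0.3,"ry": 0.4,"rz": 0},{"x": 0.001,"y": 0.0007,"z": -0.0015,"rx": -0.3,"ry": 0.4,"rz": 0},{"x": 0,"y": 0,"z": 0,"rx": 0,"ry": 0,"rz": 0}]' --gripper 0.537 --grip_force 20

```text
time: 32.2
tcp_pos: [544.0, 252.2, 108.5]
ee_rot: [-0.861, 2.654, 0.157]
ft_force: [0.3, -0.5, -0.0]
gripper_width: 39.8
finger_force: 13.6
```

Emit:
play_rows --increments '[{"x": 0.0013,"y": 0.0009,"z": -0.0022,"rx": -0.4,"ry": 0.6,"rz": 0},{"x": 0.0013,"y": 0.0009,"z": -0.0022,"rx": -0.4,"ry": 0.6,"rz": 0},{"x": 0,"y": 0,"z": 0,"rx": 0,"ry": 0,"rz": 0}]'

```text
time: 32.5
tcp_pos: [547.0, 254.4, 104.4]
ee_rot: [-0.869, 2.677, 0.149]
ft_force: [0.1, 0.2, 0.3]
gripper_width: 39.9
finger_force: 13.7
```

Emit:
play_rows --increments '[{"x": 0.0013,"y": 0.0009,"z": -0.0022,"rx": -0.4,"ry": 0.6,"rz": 0},{"x": 0.0013,"y": 0.0009,"z": -0.0022,"rx": -0.4,"ry": 0.6,"rz": 0},{"x": 0,"y": 0,"z": 0,"rx": 0,"ry": 0,"rz": 0}]'

```text
time: 32.8
tcp_pos: [549.6, 256.1, 100.0]
ee_rot: [-0.876, 2.701, 0.14]
ft_force: [0.3, -0.0, -0.8]
gripper_width: 39.6
finger_force: 13.9
```

```bash
python3 st.py; python3 - <<'E'
from h import *
s=shot('scene','s10.png');print(manip.get_obs()['q'],manip.get_obs()['finger_force'])
g=cv2.cvtColor(cv2.imread('pics/s10.png'),cv2.COLOR_BGR2GRAY)
np.set_printoptions(linewidth=250,threshold=100000)
print(g[190:262:2,244:292:2])
E
```

```text
rackx -54.0 y -2.3 z 100.0 F 0.198344501003184 -0.15864661982100622 -0.845434813819158 39.561039536781465 32.8
[ 0.78612825  0.23180637 -0.6317309   0.12420893 -0.39878614 -1.83679119] 13.9219169318676
[[ 37  41  39  40  41  39  41  41  42  40  40  42  42  42  41  41  41  43  40  43  37  41  40  39]
 [ 36  40  40  41  42  41  41  43  40  42  43  41  42  42  43  42  41  42  41  42  41  40  41  39]
 [ 38  41  42  41  39  40  41  44  42  42  42  43  41  41  40  44  40  42  40  42  40  41  40  39]
 [ 38  39  40  42  41  41  41  43  41  42  43  41  41  42  41  39  43  41  42  39  39  40  40  39]
 [ 37  39  42  41  41  42  42  41  40  42  43  41  43  42  41  41  41  40  41  39  40  42  39  39]
 [ 34  41  39  39  40  40  41  42  40  39  43  43  42  42  39  41  43  41  41  40  41  39  39  40]
 [ 75  40  40  40  41  41  40  42  41  42  40  41  41  41  41  43  42  41  41  42  41  40  39  38]
 [123  34  42  40  41  40  42  40  39  41  41  41  43  42  41  39  42  40  41  42  41  39  40  36]
 [217  65  37  40  41  41  42  41  42  42  40  41  42  42  41  42  40  40  41  40  40  40  39  70]
 [212 2
[... 1966 characters left out ...]
6 187]
 [154 208 214 212 194 193 207 164 157 163 158 173 172 173 169 172 138 154 188 204 225 222 229 203]
 [171 207 169 201 212 199 176 171 156 163 160 149 163 156 161 178 130 136 198 215 177 188 196 189]
 [163 187 163 182 194 190 164 136 165 155 154 152 156 154 158 163 166 137 232 229 220 195 173 183]
 [140 150 169 194 197 154 163 154 132 124 132 137 135 121  96 108 131 139 230 235 233 227 214 199]
 [173 182 187 191 193 164 182 219 178 118 122 126 136 138 107  98 127 141 131 151 155 192 227 174]
 [178 176 166 176 208 195 164 142 110 108 122 102 119 127 126  99  97 104  96 125 152 158 148 133]
 [186 158 170 118 109 104 124  99 102 107 130  97  85 102 114  90  72  76  77  96 128 145 139 133]]
```

Emit:
play_rows --increments '[{"x": 0.0016,"y": 0.0012,"z": -0.0016,"rx": 1.0,"ry": -1.4,"rz": 0},{"x": 0.0016,"y": 0.0012,"z": -0.0016,"rx": 1.0,"ry": -1.4,"rz": 0},{"x": 0.0016,"y": 0.0012,"z": -0.0015,"rx": 1.0,"ry": -1.4,"rz": 0},{"x": 0,"y": 0,"z": 0,"rx": 0,"ry": 0,"rz": 0}]'

```text
time: 33.25
tcp_pos: [552.5, 257.9, 94.3]
ee_rot: [-0.85, 2.618, 0.173]
ft_force: [0.8, -0.6, -0.3]
gripper_width: 39.7
finger_force: 14.0
```

```bash
python3 st.py; python3 go.py -40.9 -2.3 90.7 26 3
```

```text
rackx -50.6 y -2.6 z 94.3 F 0.24987439880059364 -0.9655146100989933 -0.34104054261461075 39.65300581316734 33.25
total mm [ 7.7  5.9 -3.6] deg [ 1.7 -2.4 -0.1] per row [ 0.00256  0.00198 -0.00121] [ 0.56 -0.79 -0.04] q [ 0.78  0.22 -0.78  0.32 -0.19 -2.02] F [ 0.8 -0.6 -0.3]
```

Emit:
play_rows --increments '[{"x": 0.0022,"y": 0.0017,"z": -0.0012,"rx": 0.2,"ry": -0.3,"rz": 0},{"x": 0.0022,"y": 0.0017,"z": -0.0012,"rx": 0.2,"ry": -0.3,"rz": 0},{"x": 0.0022,"y": 0.0017,"z": -0.001,"rx": 0.2,"ry": -0.3,"rz": 0},{"x": 0,"y": 0,"z": 0,"rx": 0,"ry": 0,"rz": 0},{"x": 0,"y": 0,"z": 0,"rx": 0,"ry": 0,"rz": 0}]'

```text
time: 33.75
tcp_pos: [560.9, 263.8, 92.3]
ee_rot: [-0.843, 2.599, 0.18]
ft_force: [-0.4, 0.0, -0.1]
gripper_width: 39.5
finger_force: 14.0
```

```bash
python3 st.py; python3 - <<'E'
from h import *
s=shot('scene','s11.png')
P=lambda *a:0
g=cv2.cvtColor(cv2.imread('pics/s11.png'),cv2.COLOR_BGR2GRAY)
# flange/plate bright, low-saturation region under gripper
h=cv2.cvtColor(cv2.imread('pics/s11.png'),cv2.COLOR_BGR2HSV);m=((h[...,1]<25)&(h[...,2]>140)).astype(np.uint8);m[:215]=0;m[290:]=0;m[:,:230]=0;m[:,320:]=0
n,l,st,ce=cv2.connectedComponentsWithStats(m);i=1+st[1:,4].argmax();print(st[i],ce[i])
E
python3 go.py
```

```text
rackx -40.4 y -2.8 z 92.3 F -0.3376758512164829 0.29869511925200554 -0.13204964409550168 39.47663728353165 33.75
[242 270  46  20 454] [262.42070485 282.43832599]
```

Emit:
play_rows --increments '[{"x": 0,"y": 0,"z": 0,"rx": 0,"ry": 0,"rz": 0},{"x": 0,"y": 0,"z": 0,"rx": 0,"ry": 0,"rz": 0},{"x": 0,"y": 0,"z": 0,"rx": 0,"ry": 0,"rz": 0}]' --gripper 0.53

```text
time: 34.1
tcp_pos: [560.6, 264.6, 92.3]
ee_rot: [-0.844, 2.599, 0.181]
ft_force: [-0.6, 0.1, -0.0]
gripper_width: 40.3
finger_force: 0.0
```

Emit:
play_rows --increments '[{"x": 0,"y": 0,"z": 0,"rx": 0,"ry": 0,"rz": 0},{"x": 0,"y": 0,"z": 0,"rx": 0,"ry": 0,"rz": 0},{"x": 0,"y": 0,"z": 0,"rx": 0,"ry": 0,"rz": 0},{"x": 0,"y": 0,"z": 0,"rx": 0,"ry": 0,"rz": 0}]' --gripper 0.525

```text
time: 34.5
tcp_pos: [560.5, 264.4, 92.0]
ee_rot: [-0.844, 2.599, 0.181]
ft_force: [0.2, -1.0, 0.2]
gripper_width: 40.9
finger_force: 0.0
```

Emit:
play_rows --increments '[{"x": 0,"y": 0,"z": 0,"rx": 0,"ry": 0,"rz": 0},{"x": 0,"y": 0,"z": 0,"rx": 0,"ry": 0,"rz": 0},{"x": 0,"y": 0,"z": 0,"rx": 0,"ry": 0,"rz": 0},{"x": 0,"y": 0,"z": 0,"rx": 0,"ry": 0,"rz": 0},{"x": 0,"y": 0,"z": 0,"rx": 0,"ry": 0,"rz": 0},{"x": 0,"y": 0,"z": 0,"rx": 0,"ry": 0,"rz": 0},{"x": 0,"y": 0,"z": 0,"rx": 0,"ry": 0,"rz": 0},{"x": 0,"y": 0,"z": 0,"rx": 0,"ry": 0,"rz": 0},{"x": 0,"y": 0,"z": 0,"rx": 0,"ry": 0,"rz": 0},{"x": 0,"y": 0,"z": 0,"rx": 0,"ry": 0,"rz": 0}]' --gripper 0.2

```text
time: 35.5
tcp_pos: [560.5, 264.4, 92.1]
ee_rot: [-0.843, 2.599, 0.181]
ft_force: [-0.0, -0.2, 0.5]
gripper_width: 68.6
finger_force: 0.0
```

Emit:
play_rows --increments '[{"x": -0.004,"y": -0.003,"z": 0,"rx": 0,"ry": 0,"rz": 0},{"x": -0.008,"y": -0.006,"z": 0.001,"rx": 0,"ry": 0,"rz": 0},{"x": -0.012,"y": -0.0086,"z": 0.002,"rx": -1,"ry": 1.4,"rz": 0},{"x": -0.012,"y": -0.0086,"z": 0.004,"rx": -1,"ry": 1.4,"rz": 0},{"x": -0.012,"y": -0.0086,"z": 0.006,"rx": -1,"ry": 1.4,"rz": 0},{"x": -0.012,"y": -0.0086,"z": 0.015,"rx": -1,"ry": 1.4,"rz": 0},{"x": -0.012,"y": -0.0086,"z": 0.02,"rx": -1,"ry": 1.4,"rz": 0},{"x": -0.012,"y": -0.01,"z": 0.03,"rx": 0,"ry": 0,"rz": 0},{"x": 0,"y": -0.02,"z": 0.04,"rx": 0,"ry": 0,"rz": 0},{"x": 0,"y": -0.03,"z": 0.03,"rx": 0,"ry": 0,"rz": 0},{"x": 0,"y": -0.04,"z": 0.02,"rx": 0,"ry": 0,"rz": 0},{"x": 0,"y": -0.04,"z": 0,"rx": 0,"ry": 0,"rz": 0},{"x": 0,"y": -0.04,"z": 0,"rx": 0,"ry": 0,"rz": 0},{"x": 0,"y": -0.04,"z": 0,"rx": 0,"ry": 0,"rz": 0},{"x": 0,"y": 0,"z": 0,"rx": 0,"ry": 0,"rz": 0},{"x": 0,"y": 0,"z": 0,"rx": 0,"ry": 0,"rz": 0}]'

```text
time: 37.1
tcp_pos: [484.9, -9.9, 262.8]
ee_rot: [-0.878, 2.726, 0.116]
ft_force: [0.2, -3.8, 6.5]
gripper_width: 68.3
finger_force: 2.9
```

```bash
python3 st.py; python3 - <<'E'
from h import *
M=np.array([592,289.6,0]);X=np.array([.8113,.5846,0]);Y=np.array([-.5846,.8113,0])
for i in range(4):
  s=shot('scene','e%d.png'%i)
  im=cv2.imread('pics/e%d.png'%i);h=cv2.cvtColor(im,cv2.COLOR_BGR2HSV)
  m=((h[...,1]<30)&(h[...,2]>120)).astype(np.uint8);m[:150]=0;m[262:]=0;m[:,:235]=0;m[:,300:]=0
  n,l,st,ce=cv2.connectedComponentsWithStats(m);k=st[1:,4].argsort()[::-1][:3]+1;print(st[k].tolist(),ce[k].round(1).tolist())
# expected: hole, tail, plate corners when hung
for n,x,y,z in(('tip',-21,-4,179),('bowl',0,-4,148),('plate top',0,-4,156),('tail',0,-4,36),('flange end',-30,-4,38)):print(n,proj(s,M+x*X+y*Y+[0,0,z]))
h0=cv2.imread('pics/s5.png',0);h1=cv2.imread('pics/e3.png',0)
np.set_printoptions(linewidth=250,threshold=100000);print(h1[148:256:2,252:278])
E
```

```text
rackx -262.0 y -180.4 z 262.8 F -2.03948341007519 -3.1694718985618637 6.453092942017616 68.2826569213262 37.1
[[239, 155, 54, 98, 2308], [269, 151, 31, 25, 345], [295, 221, 5, 10, 41]] [[267.5, 203.1], [285.8, 162.0], [297.4, 225.0]]
[[239, 164, 54, 90, 2321], [269, 151, 31, 25, 343], [295, 221, 5, 10, 40]] [[267.3, 204.0], [285.6, 161.8], [297.4, 225.1]]
[[239, 165, 54, 90, 2329], [269, 151, 31, 25, 354], [295, 221, 5, 10, 41]] [[267.0, 204.2], [285.5, 161.9], [297.4, 225.0]]
[[239, 165, 54, 89, 2341], [269, 151, 31, 25, 346], [295, 221, 5, 10, 40]] [[266.7, 204.0], [285.5, 161.7], [297.4, 225.1]]
tip (np.float64(263.8419257279655), np.float64(198.18799239742535))
bowl (np.float64(263.23575068653645), np.float64(202.02419033965307))
plate top (np.float64(263.19797694331993), np.float64(199.3614517723356))
tail (np.float64(263.71925736324454), np.float64(236.10743880796767))
flange end (np.float64(264.7000304323689), np.float64(245.13508727037072))
[[ 52  52  54  54  53  53  53  53  53  52  52  53  51  38  30  29  36  44  45  45  46  45  43  42  40  38]
 [ 53  52  53  53  52  52  53 
[... 4941 characters left out ...]
 160 160 160 160 159 160 158 159 160 159 144 134 130 196]
 [211 216 214 216 211 216 204 214 220 222 222 215 218 232 232 234 238 240 243 240 239 249 219 169 183 187]
 [220 208 207 220 188 233 244 238 234 233 233 233 235 236 235 235 235 234 234 234 234 244 186 143 159 160]
 [210 198 209 218 189 244 246 244 244 244 241 240 240 240 240 240 240 240 240 240 241 248 186 123 123 123]
 [225 223 217 196 155 244 246 244 244 244 244 244 244 244 244 244 244 244 240 239 240 245 189 140 149 217]
 [210 216 207 187 177 250 249 246 245 245 245 244 242 240 237 238 232 230 217 225 223 200 140 135 203 226]
 [213 193 171 165 179 185 195 147 117 118 124 134 142 139 139 140 142 139 130 118 119 130 136 132 223 234]]
```

The bracket hangs as predicted: hook tip at about (263,199), plate below it, flange at rows 244-252. My fingers are touching the toolbox lightly, so I'll back away from it.

Emit:
play_rows --increments '[{"x": 0,"y": 0.01,"z": 0.005,"rx": 0,"ry": 0,"rz": 0},{"x": 0,"y": 0.03,"z": 0.02,"rx": 0,"ry": 0,"rz": 0},{"x": -0.01,"y": 0.03,"z": 0.03,"rx": 0,"ry": 0,"rz": 0},{"x": -0.02,"y": 0.01,"z": 0.03,"rx": 0,"ry": 0,"rz": 0},{"x": 0,"y": 0,"z": 0,"rx": 0,"ry": 0,"rz": 0},{"x": 0,"y": 0,"z": 0,"rx": 0,"ry": 0,"rz": 0},{"x": 0,"y": 0,"z": 0,"rx": 0,"ry": 0,"rz": 0},{"x": 0,"y": 0,"z": 0,"rx": 0,"ry": 0,"rz": 0},{"x": 0,"y": 0,"z": 0,"rx": 0,"ry": 0,"rz": 0},{"x": 0,"y": 0,"z": 0,"rx": 0,"ry": 0,"rz": 0}]'

```text
time: 38.3
tcp_pos: [454.1, 71.8, 345.8]
ee_rot: [-0.882, 2.728, 0.118]
ft_force: [-0.1, 0.5, 0.1]
gripper_width: 68.3
finger_force: 0.0
```

```bash
python3 st.py; python3 - <<'E'
from h import *
ims=[]
for i in range(3):
  s=shot('scene');g=cv2.cvtColor(s['pixels'],cv2.COLOR_RGB2GRAY).astype(int);ims.append(g)
print('sway diff',[np.abs(ims[i+1]-ims[i])[195:256,250:280].mean() for i in(0,1)])
print(ims[2][196:206,256:272]);print(ims[2][240:256:2,252:280])
# crown compare with first seated picture
a=cv2.imread('pics/s5.png',0).astype(int);print('crown',np.abs(ims[2]-a)[150:165,258:272].mean()); print(manip.get_obs()['finger_force'])
E
```

```text
rackx -239.1 y -96.1 z 345.8 F 0.251720193467502 0.44737208530971107 0.050170277019867975 68.28137904294678 38.3
sway diff [np.float64(11.759016393442623), np.float64(7.584699453551913)]
[[171 171 173 171 165 181 188 162 172 233 239 171 161 173 175 177]
 [198 168 191 172 189 199 201 185 216 247 245 186 148 150 149 148]
 [140 123 136 128 136 139 141 134 156 204 201 142 112 115 117 114]
 [105 104 108 109 107  88 107 123 121 131 131 106 106 112 112 109]
 [108 109 109 111 131 131 188 225 160 112 109 101 108 112 113 109]
 [109 109 111 107 122 121 194 225 160 118 113 103 108 114 113 109]
 [108 109 110 109 117 138 155 170 132 112 107 105 110 113 113 110]
 [107 110 111 111 112 126 131 126 107 106 103 102 110 112 112 110]
 [108 108 112 113 109 110 115 108 101 105 103 106 111 113 112 110]
 [108 111 111 112 111 110 110 110 109 110 109 110 112 114 112 111]]
[[173 155 154 161 172 124  95  95 114 139 151 148 150 142 116 100 110 120
  118 114 109 180 153 128 129 186 209 208]
 [176 180 177 189 209 158 109  98  96 100 107 116 124 127 120 111 125 130
  127 124 121 115 137 195 205 200 197 199]
 [204 208 206 209 200 182 173 164 156 156 150 148 150 165 186 183 167 164
  177 192 205 207 218 222 226 228 230 230]
 [216 200 198 210 217 208 201 200 201 202 204 205 209 207 205 209 206 202
  197 186 173 184 204 211 217 224 230 231]
 [203 189 200 211 215 209 206 207 203 194 193 206 207 188 167 167 183 206
  214 218 213 207 201 190 172 181 192 195]
 [220 218 209 186 184 200 212 217 216 202 196 205 211 211 201 188 184 197
  201 199 199 203 204 203 208 214 213 209]
 [202 208 199 180 173 190 204 194 177 171 171 190 204 200 188 188 198 191
  184 185 185 189 195 200 206 210 217 223]
 [206 184 162 159 171 183 194 189 178 175 183 191 197 197 200 202 204 200
  186 170 173 188 199 194 208 219 214 214]]
crown 55.0
0.0
```

Emit:
play_rows --increments '[{"x": 0,"y": 0,"z": 0,"rx": 0,"ry": 0,"rz": 0},{"x": 0,"y": 0,"z": 0,"rx": 0,"ry": 0,"rz": 0},{"x": 0,"y": 0,"z": 0,"rx": 0,"ry": 0,"rz": 0},{"x": 0,"y": 0,"z": 0,"rx": 0,"ry": 0,"rz": 0},{"x": 0,"y": 0,"z": 0,"rx": 0,"ry": 0,"rz": 0},{"x": 0,"y": 0,"z": 0,"rx": 0,"ry": 0,"rz": 0},{"x": 0,"y": 0,"z": 0,"rx": 0,"ry": 0,"rz": 0},{"x": 0,"y": 0,"z": 0,"rx": 0,"ry": 0,"rz": 0},{"x": 0,"y": 0,"z": 0,"rx": 0,"ry": 0,"rz": 0},{"x": 0,"y": 0,"z": 0,"rx": 0,"ry": 0,"rz": 0},{"x": 0,"y": 0,"z": 0,"rx": 0,"ry": 0,"rz": 0},{"x": 0,"y": 0,"z": 0,"rx": 0,"ry": 0,"rz": 0},{"x": 0,"y": 0,"z": 0,"rx": 0,"ry": 0,"rz": 0},{"x": 0,"y": 0,"z": 0,"rx": 0,"ry": 0,"rz": 0},{"x": 0,"y": 0,"z": 0,"rx": 0,"ry": 0,"rz": 0},{"x": 0,"y": 0,"z": 0,"rx": 0,"ry": 0,"rz": 0},{"x": 0,"y": 0,"z": 0,"rx": 0,"ry": 0,"rz": 0},{"x": 0,"y": 0,"z": 0,"rx": 0,"ry": 0,"rz": 0},{"x": 0,"y": 0,"z": 0,"rx": 0,"ry": 0,"rz": 0},{"x": 0,"y": 0,"z": 0,"rx": 0,"ry": 0,"rz": 0}]'

```text
time: 40.45
tcp_pos: [454.0, 72.2, 346.4]
ee_rot: [-0.883, 2.727, 0.119]
ft_force: [0.5, -0.9, -0.8]
gripper_width: 68.3
finger_force: 0.0
```

```bash
python3 - <<'E'
from h import *
np.set_printoptions(linewidth=250,threshold=100000)
s=shot('scene','f0.png');a=cv2.imread('pics/f0.png',0).astype(int);s=shot('scene','f1.png');b=cv2.imread('pics/f1.png',0).astype(int)
p=manip.get_obs()['tcp_pos'];print('tcp px',proj(s,p),'body',proj(s,p+[0,0,65]),proj(s,p+[0,0,150]))
print('move',np.abs(a-b)[195:256,250:280].mean(),'vs s5',np.abs(b-cv2.imread('pics/s5.png',0))[150:196,250:280].mean())
print(b[150:256:3,236:294:2])
t=shot('top','f2.png');g=cv2.imread('pics/f2.png',0).astype(int)
print('top tcp',proj(t,p));print(g[176:236:2,256:300:2])
E
```

```text
tcp px (np.float64(336.88495694742653), np.float64(212.1143307954232)) body (np.float64(342.4231084733382), np.float64(178.03785099837572)) (np.float64(351.19866516999616), np.float64(124.041480714469))
move 7.810928961748634 vs s5 49.2695652173913
[[163 169 163 154 121 138 122 106 104  97 102 112 152 175 178 184 180 156 103  83  85  93  96  88 116  80  81  73  46]
 [149 161 157 141 140 145 150 151 131 135 186 200 200 232 239 228 245 245 246 248 249 252 251 253 250 215  99  93 225]
 [111  54  66 192 163 164 147 148 154 123 130 125 106 174 250 183 119 122 119 126 116 127 127 129 122 129 235 239 132]
 [131 193 160 123 120 132 120 130 130 115 120 132 119 125 225 236 112 120 132 129 133 126 128 120 131 130 133 127 132]
 [117 129 129 130 124 130 128 132 124 133 132 133 132 128 179 213 113  87 133 154 162 163 146  96  92 120 158  85  48]
 [166 166 164 167 168 169 169 141  66  64  68  69  68  72 133 144 128 151 152 161 171 172 172 176 170 172 177  75  49]
 [167 166 165 168 168 171 170 170 170 160 144 124  70  67 126 139  69  69  95 116 138 168 173 171 176 174 172 165 140]
 [169 169 169 174 
[... 5535 characters left out ...]
6 212 200 166 181 217 242 168 168 198 197 188 175 181 198 199]
 [159 162 145 164 164 163 183 205 204 192 185 168 164 169 156 162 146 154 157 184 191 183]
 [168 211 195 166 142 174 194 200 200 211 207 159 151 160 143 143 153 154 154 187 201 173]
 [185 214 181 202 186 185 182 180 168 185 194 183 154 157 182 198 210 198 172 173 180 177]
 [169 187 215 177 180 186 185 180 170 168 169 154 152 159 170 190 201 201 170 152 144 163]
 [166 163 168 150 166 195 194 163 165 165 152 175 168 180 181 175 186 197 173 145 154 185]
 [164 154 150 158 175 209 204 162 197 188 189 204 210 184 183 175 180 169 162 145 145 165]
 [175 177 158 155 176 188 184 170 191 190 202 217 213 197 200 193 170 154 166 170 166 166]]
```

The bracket hangs on the hook and sways. I'll wait for that to die down, then measure it.

Emit:
play_rows --increments '[{"x": 0,"y": 0,"z": 0,"rx": 0,"ry": 0,"rz": 0},{"x": 0,"y": 0,"z": 0,"rx": 0,"ry": 0,"rz": 0},{"x": 0,"y": 0,"z": 0,"rx": 0,"ry": 0,"rz": 0},{"x": 0,"y": 0,"z": 0,"rx": 0,"ry": 0,"rz": 0},{"x": 0,"y": 0,"z": 0,"rx": 0,"ry": 0,"rz": 0},{"x": 0,"y": 0,"z": 0,"rx": 0,"ry": 0,"rz": 0},{"x": 0,"y": 0,"z": 0,"rx": 0,"ry": 0,"rz": 0},{"x": 0,"y": 0,"z": 0,"rx": 0,"ry": 0,"rz": 0},{"x": 0,"y": 0,"z": 0,"rx": 0,"ry": 0,"rz": 0},{"x": 0,"y": 0,"z": 0,"rx": 0,"ry": 0,"rz": 0},{"x": 0,"y": 0,"z": 0,"rx": 0,"ry": 0,"rz": 0},{"x": 0,"y": 0,"z": 0,"rx": 0,"ry": 0,"rz": 0},{"x": 0,"y": 0,"z": 0,"rx": 0,"ry": 0,"rz": 0},{"x": 0,"y": 0,"z": 0,"rx": 0,"ry": 0,"rz": 0},{"x": 0,"y": 0,"z": 0,"rx": 0,"ry": 0,"rz": 0},{"x": 0,"y": 0,"z": 0,"rx": 0,"ry": 0,"rz": 0},{"x": 0,"y": 0,"z": 0,"rx": 0,"ry": 0,"rz": 0},{"x": 0,"y": 0,"z": 0,"rx": 0,"ry": 0,"rz": 0},{"x": 0,"y": 0,"z": 0,"rx": 0,"ry": 0,"rz": 0},{"x": 0,"y": 0,"z": 0,"rx": 0,"ry": 0,"rz": 0}]'

```text
time: 42.6
tcp_pos: [454.0, 72.2, 346.4]
ee_rot: [-0.882, 2.727, 0.119]
ft_force: [-0.1, -0.4, -1.1]
gripper_width: 68.3
finger_force: 0.0
```

Emit:
play_rows --increments '[{"x": 0,"y": 0,"z": 0,"rx": 0,"ry": 0,"rz": 0},{"x": 0,"y": 0,"z": 0,"rx": 0,"ry": 0,"rz": 0},{"x": 0,"y": 0,"z": 0,"rx": 0,"ry": 0,"rz": 0},{"x": 0,"y": 0,"z": 0,"rx": 0,"ry": 0,"rz": 0},{"x": 0,"y": 0,"z": 0,"rx": 0,"ry": 0,"rz": 0},{"x": 0,"y": 0,"z": 0,"rx": 0,"ry": 0,"rz": 0},{"x": 0,"y": 0,"z": 0,"rx": 0,"ry": 0,"rz": 0},{"x": 0,"y": 0,"z": 0,"rx": 0,"ry": 0,"rz": 0},{"x": 0,"y": 0,"z": 0,"rx": 0,"ry": 0,"rz": 0},{"x": 0,"y": 0,"z": 0,"rx": 0,"ry": 0,"rz": 0},{"x": 0,"y": 0,"z": 0,"rx": 0,"ry": 0,"rz": 0},{"x": 0,"y": 0,"z": 0,"rx": 0,"ry": 0,"rz": 0},{"x": 0,"y": 0,"z": 0,"rx": 0,"ry": 0,"rz": 0},{"x": 0,"y": 0,"z": 0,"rx": 0,"ry": 0,"rz": 0},{"x": 0,"y": 0,"z": 0,"rx": 0,"ry": 0,"rz": 0},{"x": 0,"y": 0,"z": 0,"rx": 0,"ry": 0,"rz": 0},{"x": 0,"y": 0,"z": 0,"rx": 0,"ry": 0,"rz": 0},{"x": 0,"y": 0,"z": 0,"rx": 0,"ry": 0,"rz": 0},{"x": 0,"y": 0,"z": 0,"rx": 0,"ry": 0,"rz": 0},{"x": 0,"y": 0,"z": 0,"rx": 0,"ry": 0,"rz": 0}]'

```text
time: 44.6
tcp_pos: [454.0, 72.2, 346.4]
ee_rot: [-0.882, 2.727, 0.119]
ft_force: [-0.3, -0.6, -0.0]
gripper_width: 68.6
finger_force: 0.0
```

```bash
python3 - <<'E'
from h import *
M=np.array([592,289.6,0]);X=np.array([.8113,.5846,0]);Y=np.array([-.5846,.8113,0])
for i in range(14):
  t=shot('top');h=cv2.cvtColor(t['pixels'],cv2.COLOR_RGB2HSV)
  m=((h[...,1]<30)&(h[...,2]>235)).astype(np.uint8);m[:196]=0;m[235:]=0;m[:,:262]=0;m[:,300:]=0
  n,l,st,ce=cv2.connectedComponentsWithStats(m);k=1+st[1:,4].argmax();P=onz(t,*ce[k],38)-M
  print(st[k][4],(P@X).round(1),(P@Y).round(1))
o=manip.get_obs();print(o['time'],o['ft_force'],o['finger_force'])
E
```

```text
168 -13.6 -1.1
170 -11.9 -0.6
163 -10.5 -0.0
162 -9.5 0.1
163 -9.0 0.5
163 -9.5 0.1
164 -10.2 0.1
163 -11.2 -0.4
162 -12.4 -0.4
167 -13.7 -1.0
171 -14.7 -0.8
172 -15.3 -1.2
174 -15.4 -1.2
171 -15.3 -1.1
45.3 [-0.29471952 -0.19148513  0.61800281] 0.0
```

```bash
python3 -c "
from station import manip
print(manip.sign_off())"
```

```text
the job is handed in; nothing more can be done
None
```

I handed the job in: the big hook is down in the middle notch and the bracket hangs on its lower curl by the large hole, swaying about 3 mm each way, though I eased its tail down only about halfway before letting go because the wrist ran out of travel, and the fingers brushed the red toolbox lightly as I backed off.

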